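# Put the can sealer's change parts back on their shadow boards

### The job

The changeover parts of the can sealer are washed and dry on the blue mat. Put each of the four back flat and upright on the dark board that bears its own yellow silhouette (the two steel chucks go by size), centred on the silhouette, the spanner lying along its outline. Set the parts down rather than dropping them, and leave the red-labelled sealed can and the green-labelled grease tub where they are.

Things in the scene. Friction and masses are not known exactly. Their poses are not given: they have to be found in the camera images.
- big_chuck: Large seaming chuck, bare steel, round, stepped: flange 58 mm diameter, 13 mm high at the bottom; on it a plain cylindrical boss 30 mm diameter, its top 34 mm above the underside, with a small black bore. 0.27 to 0.47 kg. Origin: centre of its underside, z up its axis; its turn about z does not matter. Grip the boss. Starts upright on a 2 mm thick blue mat.
- small_chuck: Small seaming chuck of bare steel, same shape: flange 40 mm diameter and 12 mm high, boss 22 mm diameter rising to 32 mm above the underside, small black bore in its top. 0.1 to 0.18 kg. Origin: centre of its underside, z up its axis; its turn does not matter. Starts upright on a 2 mm thick blue mat.
- lift_plate: Can lift plate: black plastic disc 66 mm diameter, 14 mm thick (from 12 to 26 mm above the underside) on a dark steel hub 48 mm diameter, 12 mm high; flush steel cross of four bars on its top. 0.16 to 0.29 kg. Origin: centre of the underside of the hub, z up its axis; its turn does not matter. Grip it across the disc's rim. Starts upright on a 2 mm thick blue mat.
- spanner: Double-ended open spanner, bright metal, 136 mm long: shank 13 mm wide, 8 mm thick (1 to 9 mm above its underside) over the middle 68 mm; two equal forked heads 24 mm wide, 10 mm thick, 15 degrees askew (same after a half turn). 0.07 to 0.12 kg. Origin: middle of its underside, x along its length, z up. Either end may point either way. Starts flat on a 2 mm thick blue mat.
- tile_big_chuck: Fixed dark square board 100 x 100 mm, 6 mm thick, flat on the bench, marked with a flat yellow silhouette at its centre: a plain yellow disc 58 mm diameter with an 11 mm black dot in its middle (the large chuck's outline). Origin: centre of its underside (under the centre of the silhouette), z up; its top is at z = +6 mm.
- tile_small_chuck: Fixed dark square board 100 x 100 mm, 6 mm thick, flat on the bench, marked with a flat yellow silhouette at its centre: a plain yellow disc 40 mm diameter with an 11 mm black dot in its middle (the small chuck's outline). Origin: centre of its underside (under the centre of the silhouette), z up; its top is at z = +6 mm.
- tile_lift_plate: Fixed dark square board 100 x 100 mm, 6 mm thick, flat on the bench, marked with a flat yellow silhouette at its centre: a yellow disc 66 mm diameter with a black cross of four bars (the lift plate's outline). Origin: centre of its underside (under the centre of the silhouette), z up; its top is at z = +6 mm.
- tile_spanner: Fixed dark oblong board 150 x 90 mm, 6 mm thick, flat on the bench, marked with the flat yellow silhouette of the spanner along its length. Origin: centre of its underside (under the middle of the silhouette), x along the silhouette's length, z up; its top is at z = +6 mm.
- sealed_can: Bystander: sealed metal can with a red label, 66 mm diameter, 58 mm high, standing at the robot's left end of the work. Origin: centre of its underside. Not to be moved.
- grease_tub: Bystander: jar of grease with a white cap and a green label, 62 mm diameter, 50 mm high, standing at the robot's right end of the work. Origin: centre of its underside. Not to be moved.
There are look-alikes about, which are no part of the job. Leave any brown, pink or turquoise look-alike of the small_chuck alone.

How it is judged:
By the outcome, as a careful person would: the job done as asked, in the order asked, and still so for the second after the job is handed in, with the robot touching nothing.
It also fails if it takes over 115 s, if anything falls off the work surface, if the arm or the gripper's body presses on something with over 40 N, if the wrist force passes 120 N, or if a joint passes its speed limit or range.

### The arm

A 7-joint arm with a two-finger parallel gripper is mounted at the origin on the work surface. World frame = base frame: x ahead of the robot, y to its left, z up, the work surface at z = 0. Lengths are in m, angles in rad, forces in N, time in s.
With the tool pointing down it reaches from about 0.35 to 0.9 m from the base axis. Payload 8.1 kg.
Tool frame: the origin (TCP) lies midway between the tips of the shut fingers; the grasp point (between the pads) lies 19 mm behind it; z points along the fingers, y is the line along which they close (so a half turn about z gives the same grasp; the last joint's range is limited). The gripper opens to 92 mm and grips with 3 to 60 N. Pads are 19 mm wide; open, the fingers measure 130 mm over their backs; the gripper's body (75 mm by 190 mm) begins 47 mm behind the grasp point.
Start: joints at [-1.23, 0.434, 0.025, 1.573, -0.012, 1.134, -0.075], TCP at [0.268, 0.564, 0.227] pointing down, gripper open.
Joint ranges: [-2.62, 2.62], [-0.44, 2.09], [-1.27, 1.32], [0.08, 2.57], [-1.32, 4.46], [0.12, 2], [-2.74, 2.74]. Speed limits (rad/s): [2.22, 2.22, 3.01, 3.01, 3.14, 3.14, 3.14].

### API

Orientations are given as a rotation vector (axis times angle).
In Python, from cell import arm gives the robot as it stands.
- The arm moves only by the tool carry_out, never from a script. Its arguments are lists of equal length, an entry for each row: "claw": the finger opening in cm, from 0 to 9.18; "delta_pos": the shift along the tool's x, y, z in cm, a list of three; "angular": the turn, a rotation vector about the tool's x, y, z in rad, a list of three. In form: {"claw": [claw, ...], "delta_pos": [[dx, dy, dz], ...], "angular": [[ax, ay, az], ...]}. A call has 1 to 20 rows; each row shifts and turns the commanded pose from where the row before left it, along the tool's axes as they then stand; what a row does not reach is not made up. A row lasts 1/10 s, in which the tool goes at most 50 mm and 8.59 degrees, less where a joint would pass 70% of its speed; a pose out of reach is approached as far as the arm can. A call with a gripper value outside its range is refused whole. The fingers move at their own pace and stop on an object; "force" is the grip in N (left out, the last holds). Time passes only in rows, so rows that do not move let the fingers close. It gives the time, the measured TCP pose, the force, the opening and the grip force at its end, in the units of the state.
- arm.observe(): the state, without advancing time (a new reading comes with each control period).
- arm.get_image(name): name is "side" or "top" or "wrist"; returns a dict with "frame" (420x560x3 uint8, red, green, blue), "mtx" (3x3 intrinsics, pixels), "T" (4x4, takes a point from camera to world coordinates). Camera axes: x right, y down, z forward; pixel columns grow to the right and rows downward; lengths in m; the calibration is good to about 2 mm. The wrist camera is an equidistant fisheye: a pixel r from the principal point sees the ray r / f radians off the axis. A picture is of the moment at which its call begins. There is no depth.
- arm.sign_off(): hands the job in; it is judged then, once.
Trained networks look in a picture, given as the dict that the camera call returned (one of the last four; its "shot" number tells which), for a name from the list of things; names that differ only in an ending like _2 or _b are one class to them, and where a whole thing is asked for, a point or a joint stands for the part that bears it (a point fixed in the world has none). Each returns a list of dicts, best first, with "conf" (0 to 1); they miss things now and then, are a little off and sometimes report something else, mostly with a low value. They report only what shows in the picture. A call takes as long as a camera call. They do not tell look-alikes from the thing itself.
- arm.look_for(label, picture): "centre" ([column, row] as shares, 0 to 1, of the picture: columns of its width, rows of its height, amid what is visible of it).
- arm.trace(label, picture): "region" (420x560 bool, what is visible of it) and "centre" ([column, row] as shares, 0 to 1, of the picture: columns of its width, rows of its height, amid what is visible of it).
- arm.place_of(label, picture): "centre" ([column, row] as shares, 0 to 1, of the picture: columns of its width, rows of its height: a listed point, or the origin of a listed thing).
The state is a dict: "clock": time; "joints": joint angles; "dq": joint speeds; "joint_efforts": joint torques, N m; "position": TCP position; "ee_rot": TCP orientation; "force": force on the tool from outside, world axes, zero at the start; "ft_torque": the same for the moment, N m; "width": opening from 0.0 (shut) to 1.0 (fully open); "gripper_force": force on a finger pad.
Only numpy, scipy, OpenCV 4.12 (cv2) and the standard library are available. Lean on these libraries where they do the work, as an engineer would, in place of code of your own. Each camera call takes 0.05 s, during which the arm holds its last target. There are 200 camera calls.

## Working session

There is one attempt and no reset: what is moved stays moved. The work goes in short steps, Python scripts to look and compute and a tool call to move; the robot and the scene stay as the last step left them, time stands still between calls to the robot, and variables do not carry over. Pictures are saved under pics/ and viewed, at most 16 in all, crops included, and the job is handed in when it is done.

Besides the shell and the picture viewer there is one more tool, called after "Call:" by a JSON object that holds its "api" and its "payload". carry_out: Moves the arm, as the interface text tells. Its arguments: {"type":"object","properties":{"claw":{"type":"array","items":{"type":"number"}},"delta_pos":{"type":"array","items":{"type":"array","items":{"type":"number"}}},"angular":{"type":"array","items":{"type":"array","items":{"type":"number"}}},"force":{"type":"number"}},"required":["claw","delta_pos","angular"]}

```bash
mkdir -p pics; ls
cat > h.py <<'E'
from cell import arm
import numpy as np, cv2
from scipy.spatial.transform import Rotation as R
def save(p,n): cv2.imwrite('pics/'+n+'.png',cv2.cvtColor(p['frame'],cv2.COLOR_RGB2BGR))
def ray(p,px):
    K,T=p['mtx'],p['T']; d=np.array([(px[0]-K[0,2])/K[0,0],(px[1]-K[1,2])/K[1,1],1])
    return T[:3,3],T[:3,:3]@d
def at(p,px,z):
    o,d=ray(p,px); return (o+d*(z-o[2])/d[2]).round(4)
E
python3 - <<'E'
from h import *
s=arm.observe(); print(s)
for n in ('top','side'):
    p=arm.get_image(n); save(p,n+'0')
    print(n,p['mtx'].tolist(),p['T'].round(3).tolist())
    for l in ['big_chuck','small_chuck','lift_plate','spanner','tile_big_chuck','tile_small_chuck','tile_lift_plate','tile_spanner','sealed_can','grease_tub']:
        for r in arm.place_of(l,p)[:5]:
            c=np.array(r['centre'])*[560,420]; z=0.002 if 'tile' not in l and l[0] not in 'g' and l!='sealed_can' else 0
            print(l,round(r['conf'],2),c.round(1),at(p,c,z))
E
```

```text
pics
{'clock': 0.0, 'joints': array([-1.22960516,  0.43524206,  0.02496016,  1.57412575, -0.01157781,
        1.13398056, -0.07509444]), 'dq': array([-0.00117295, -0.00141691,  0.00122136, -0.00064096,  0.00068159,
        0.00046153, -0.00124679]), 'joint_efforts': array([-8.84709225e-04, -6.67859602e+01,  9.84472521e-01, -3.14460576e+01,
       -6.04078872e-02,  4.29667148e-02,  1.55478315e-04]), 'position': array([0.26818232, 0.5639591 , 0.2259219 ]), 'ee_rot': array([-6.91422340e-01, -3.06436017e+00,  2.51189277e-03]), 'force': array([-0.65520849,  1.52195956,  0.81428173]), 'ft_torque': array([-0.00552588,  0.01909486,  0.00989552]), 'gripper_force': 0.0, 'width': 1.0008618031456584}
top [[395.8770367693657, 0.0, 274.3390033981483], [0.0, 395.8770367693657, 218.21141762689274], [0.0, 0.0, 1.0]] [[-0.012, -0.992, 0.125, 0.338], [-1.0, 0.012, 0.005, 0.009], [-0.006, -0.125, -0.992, 1.039], [0.0, 0.0, 0.0, 1.0]]
small_chuck 0.71 [310.4 233.6] [ 0.4268 -0.08    0.002 ]
small_chuck 0.67 [358.9 292.4] [ 0.2734 -0.2013  0.002 ]
small_chuck 0.64 [197.2 292.9] [0.2768 0.2158 0.002 ]
smal
[... 873 characters left out ...]
4 163.8] [0.4571 0.2571 0.002 ]
small_chuck 0.7 [295.6 236.8] [ 0.4289 -0.0765  0.002 ]
small_chuck 0.6 [195.8 190.4] [0.2771 0.211  0.002 ]
small_chuck 0.52 [306.8 264.9] [ 0.4078 -0.1663  0.002 ]
lift_plate 0.79 [272.1 200.7] [0.4398 0.0717 0.002 ]
spanner 0.73 [340.8 300.5] [ 0.4205 -0.2832  0.002 ]
tile_big_chuck 0.65 [287.4 149.5] [0.5928 0.2743 0.    ]
tile_small_chuck 0.71 [362.6 220.3] [ 0.6046 -0.103   0.    ]
tile_lift_plate 0.84 [416.2 261.4] [ 0.6289 -0.2724  0.    ]
tile_spanner 0.86 [331.9 175.2] [0.6405 0.0947 0.    ]
sealed_can 0.84 [226.7 138. ] [0.4536 0.4291 0.    ]
grease_tub 0.86 [413.7 361.9] [ 0.4617 -0.4576  0.    ]
grease_tub 0.47 [289.2 147.9] [0.6021 0.2799 0.    ]
```

Run:
```python
import cv2
a=cv2.imread('pics/top0.png')[120:320,80:480]; b=cv2.imread('pics/side0.png')
cv2.imwrite('pics/top0c.png',cv2.resize(a,(800,400),interpolation=3))
```

```text
(no output)
```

View pics/top0c.png

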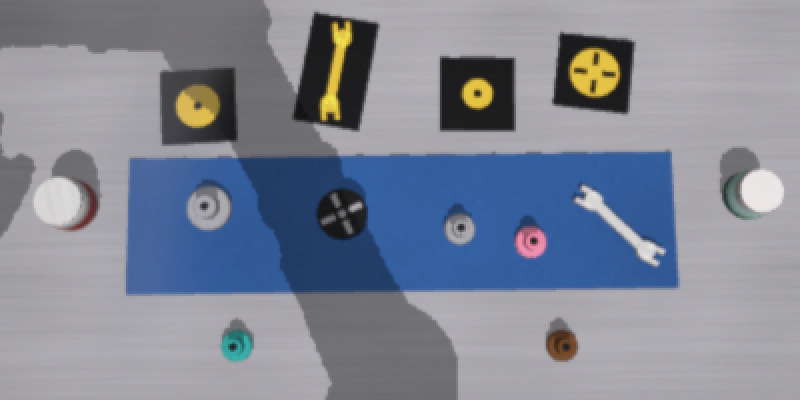

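View pics/side0.png

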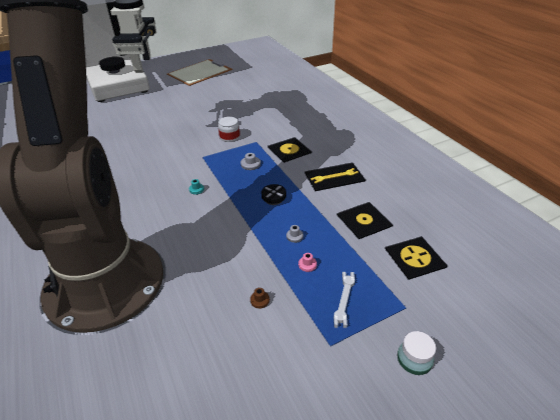

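The top view (crop = 2×, offset 80,120) shows these candidates for the small chuck:
- grey steel at px (310,234)
- pink at (346,240)
- turquoise at (198,293)
- brown at (361,293)

Only the grey one at (310,234) is bare steel. The larger grey one at (184,223) is the big chuck. I'll confirm with a crop and refine the measurements.

```bash
cat > m.py <<'E'
from h import *
from cv2 import cvtColor
def mask_yellow(f):
    h=cv2.cvtColor(f,cv2.COLOR_RGB2HSV); return cv2.inRange(h,(18,110,70),(36,255,255))
def proj(p,X):
    K,T=p['mtx'],p['T']; c=T[:3,:3].T@(np.array(X)-T[:3,3]); q=K@c; return q[:2]/q[2]
def blob(p,m,X,rad):
    u=proj(p,X); w=np.zeros_like(m); cv2.circle(w,tuple(int(v) for v in u.round()),rad,255,-1)
    ys,xs=np.nonzero(m&w); return np.c_[xs,ys].astype(float)
E
python3 - <<'E'
from m import *
for n in ('top','side'):
    p=arm.get_image(n); f=p['frame']; my=mask_yellow(f)
    for l,X in dict(tB=(.593,.277,.006),tS=(.605,-.104,.006),tL=(.631,-.266,.006),tSp=(.638,.086,.006)).items():
        q=blob(p,my,X,42 if l=='tSp' else 26)
        W=np.array([at(p,c,.006) for c in q])[:,:2]
        hull=cv2.minEnclosingCircle(W.astype(np.float32)*1000)
        w,v=np.linalg.eigh(np.cov(W.T)); a=v[:,1]
        print(n,l,len(q),W.mean(0).round(4),'enc',np.round(hull[0],1),round(hull[1],1),'ang',np.degrees(np.arctan2(a[1],a[0])).round(1))
    hsv=cv2.cvtColor(f,cv2.COLOR_RGB2HSV)
    notblue=255-cv2.inRange(hsv,(100,110,20),(125,255,255))
    for l,X,r in (('bigflange',(.457,.257,.01),22),('small',(.428,-.078,.01),17),('lift',(.441,.073,.02),22),('spanner',(.419,-.279,.01),45)):
        q=blob(p,notblue,X,r)
        if l=='spanner': q=blob(p,cv2.inRange(f,(130,)*3,(255,)*3),X,43)
        z=dict(bigflange=.013,small=.013,lift=.026,spanner=.010)[l]
        W=np.array([at(p,c,z) for c in q])[:,:2]
        w,v=np.linalg.eigh(np.cov(W.T)); a=v[:,1]; h=cv2.minEnclosingCircle(W.astype(np.float32)*1000)
        print(n,l,len(q),W.mean(0).round(4),'enc',np.round(h[0],1),round(h[1],1),'ang',np.degrees(np.arctan2(a[1],a[0])).round(1))
    for l,z in (('big_chuck',.002),('small_chuck',.002),('lift_plate',.002)):
        for r in arm.trace(l,p)[:2]: print(n,l,round(r['conf'],2),np.round(np.array(r['centre'])*[560,420],1),int(r['region'].sum()))
    if n=='top': c=f[190:320,170:390]
    else: save({'frame':cv2.resize(np.vstack([cv2.resize(c,(560,331)),cv2.resize(f[150:320,170:390],(560,433))]),(430,590),interpolation=cv2.INTER_AREA)},'cand')
print(arm.observe()['clock'])
E
```

```text
top tB 364 [0.5937 0.2687] enc [594. 269.] 29.7 ang 87.0
top tS 210 [ 0.6061 -0.105 ] enc [ 606.3 -104.6] 22.0 ang 132.3
top tL 512 [ 0.633 -0.262] enc [ 633.5 -262.1] 35.4 ang 134.1
top tSp 406 [0.6398 0.0845] enc [640.8  84.1] 71.1 ang 170.9
top bigflange 420 [0.4562 0.2503] enc [456.4 250.1] 30.3 ang -170.5
top small 205 [ 0.4243 -0.076 ] enc [424.5 -76.3] 21.1 ang -151.9
top lift 465 [0.445  0.0754] enc [445.2  75.1] 31.5 ang -155.6
top spanner 1595 [ 0.3939 -0.3063] enc [ 421.1 -278.6] 113.3 ang 143.6
top big_chuck 0.61 [185.4 223.4] 366
top big_chuck 0.54 [309.3 235.2] 184
top small_chuck 0.64 [200.5 291.8] 204
top small_chuck 0.54 [345.8 243.8] 160
side tB 164 [0.5955 0.2711] enc [594.8 271.8] 30.4 ang 63.1
side tS 154 [ 0.607  -0.1041] enc [ 607.3 -103.7] 21.4 ang 65.1
side tL 490 [ 0.6337 -0.2622] enc [ 634.1 -261.7] 34.2 ang 60.9
side tSp 215 [0.6417 0.0854] enc [641.9  85.6] 69.9 ang 170.4
side bigflange 377 [0.47  0.276] enc [477.9 287.4] 79.9 ang 69.1
side small 224 [ 0.4257 -0.0762] enc [425.6 -74.1] 29.3 ang 61.5
side lift 383 [0.4427 0.0682] enc [443.6  67.1] 40.8 ang 63.7
side spanner 766 [ 0.395  -0.2932] enc [ 403.1 -273.1] 97.5 ang -151.1
side big_chuck 0.69 [246.5 161. ] 235
side small_chuck 0.79 [306.2 263.2] 297
side small_chuck 0.79 [260.8 296.6] 309
side lift_plate 0.98 [270.2 193.1] 440
side lift_plate 0.29 [342.7 300.3] 490
1.5
```

View pics/cand.png

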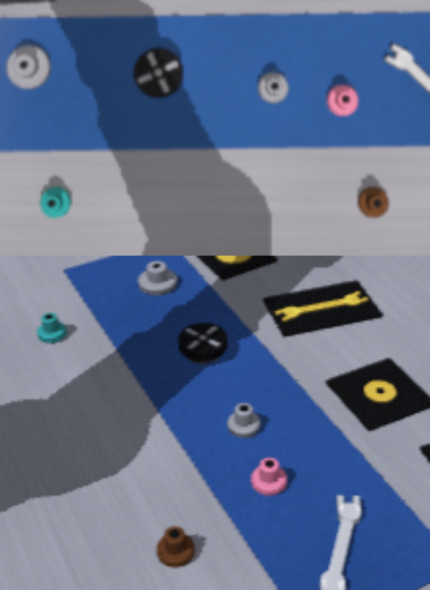

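The crop confirms it. The steel small chuck is at top px (310,234), pink is beside it at (346,240), and turquoise and brown are off the mat. Next I'll turn the tool to yaw 0 (tool x = world y, tool y = world x) and go above the big chuck.

Call:
{"api": "carry_out", "payload": {"claw": [6, 6, 6, 6, 6, 6, 6, 6, 6, 6, 6, 6, 6, 6, 6, 6, 6, 6, 6, 6], "delta_pos": [[0, 0, 0], [0, 0, 0], [0, 0, 0], [0, 0, 0], [0, 0, 0], [0, 0, 0], [0, 0, 0], [0, 0, 0], [-2.6, 1.6, 0.5], [-2.6, 1.6, 0.5], [-2.6, 1.6, 0.5], [-2.6, 1.6, 0.5], [-2.6, 1.6, 0.5], [-2.6, 1.6, 0.5], [-2.6, 1.6, 0.5], [-2.6, 1.6, 0.5], [-2.6, 1.6, 0.5], [-2.6, 1.6, 0.5], [-2.6, 1.6, 0.5], [-2.6, 1.6, 0.5]], "angular": [[0, 0, 0.141], [0, 0, 0.141], [0, 0, 0.141], [0, 0, 0.141], [0, 0, 0.141], [0, 0, 0.141], [0, 0, 0.141], [0, 0, 0.141], [0, 0, 0], [0, 0, 0], [0, 0, 0], [0, 0, 0], [0, 0, 0], [0, 0, 0], [0, 0, 0], [0, 0, 0], [0, 0, 0], [0, 0, 0], [0, 0, 0], [0, 0, 0]], "force": 30}}

```text
clock: 3.5
position: [0.4607, 0.2513, 0.1667]
ee_rot: [2.222, 2.22, 0.001]
force: [0.6, 0.9, -0.3]
width: 0.652
gripper_force: 0.0
```

```bash
cat >> m.py <<'E'
def wat(p,px,z):
    K,T=p['mtx'],p['T']; v=(np.array(px)-[K[0,2],K[1,2]])/K[0,0]; r=np.hypot(*v)
    d=np.array([*(v/max(r,1e-9)*np.sin(r)),np.cos(r)]); d=T[:3,:3]@d; o=T[:3,3]
    return (o+d*(z-o[2])/d[2]).round(4)
def wproj(p,X):
    K,T=p['mtx'],p['T']; c=T[:3,:3].T@(np.array(X)-T[:3,3]); th=np.arctan2(np.hypot(c[0],c[1]),c[2])
    return np.array([K[0,2],K[1,2]])+K[0,0]*th*c[:2]/np.hypot(c[0],c[1])
def pose():
    s=arm.observe(); M=R.from_rotvec(s['ee_rot']).as_matrix()
    print('t',round(s['clock'],2),'pos',s['position'].round(4),'yaw_y',np.degrees(np.arctan2(M[1,1],M[0,1])).round(1),'tilt',np.degrees(np.arccos(-M[2,2])).round(1),'w',round(s['width']*.0918,4),'F',s['force'].round(1),'g',round(s['gripper_force'],1),'j',s['joints'].round(2)); return s
E
python3 - <<'E'
from m import *
pose(); p=arm.get_image('wrist'); save(p,'w1'); print(p['mtx'].tolist(),p['T'].round(3).tolist())
print(wproj(p,(.456,.25,.036)))
E
```

```text
t 3.5 pos [0.4607 0.2513 0.1667] yaw_y -0.1 tilt 0.0 w 0.0599 F [ 0.6  0.9 -0.3] g 0.0 j [-0.88  0.34  0.37  1.92 -0.15  0.91 -0.44]
[[325.19226210127806, 0.0, 280.5443799995674], [0.0, 325.19226210127806, 206.39936001767526], [0.0, 0.0, 1.0]] [[1.0, -0.001, -0.0, 0.461], [-0.001, -0.965, -0.261, 0.322], [0.0, 0.261, -0.965, 0.325], [0.0, 0.0, 0.0, 1.0]]
[274.96024988 199.514801  ]
```

View pics/w1.png

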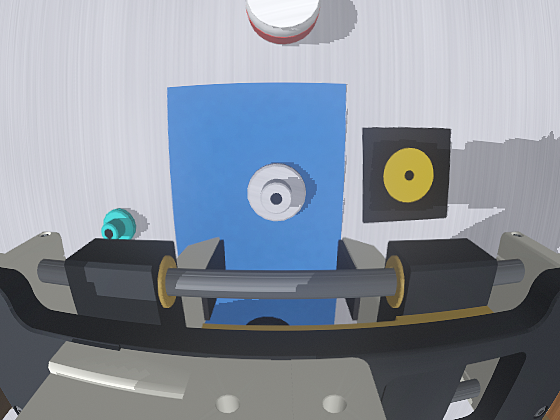

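The wrist view shows the big chuck with its bore at about (276,199), its board's dot at about (409,175), and the turquoise decoy at left. I'll compute the positions from the bore and the yellow disc.

```bash
cat >> m.py <<'E'
def bore(p,X,rad=9,thr=70):
    u=wproj(p,X); g=cv2.cvtColor(p['frame'],cv2.COLOR_RGB2GRAY); m=((g<thr)*255).astype(np.uint8)
    w=np.zeros_like(m); cv2.circle(w,tuple(int(v) for v in u.round()),rad,255,-1); m&=w
    ys,xs=np.nonzero(m); c=(xs.mean(),ys.mean()); return len(xs),np.round(c,1),wat(p,c,X[2])
def ydisc(p,X,rad):
    u=wproj(p,X); m=mask_yellow(p['frame']); w=np.zeros_like(m); cv2.circle(w,tuple(int(v) for v in u.round()),rad,255,-1); ys,xs=np.nonzero(m&w)
    W=np.array([wat(p,c,.006)[:2] for c in zip(xs,ys)]); h=cv2.minEnclosingCircle((W*1000).astype(np.float32))
    w_,v=np.linalg.eigh(np.cov(W.T)); a=v[:,1]
    return len(xs),'mean',W.mean(0).round(4),'enc',np.round(h[0],1),round(h[1],1),'ang',np.degrees(np.arctan2(a[1],a[0])).round(1)
E
python3 - <<'E'
from m import *
p=arm.get_image('wrist'); print(bore(p,(.456,.25,.036))); print(ydisc(p,(.594,.2695,.006),42)); print(wat(p,(409,175),.006))
E
```

```text
(23, array([273.5, 191.3]), array([0.4575, 0.2518, 0.036 ]))
(2137, 'mean', array([0.5948, 0.2696]), 'enc', array([595.5, 269.3]), 29.3, 'ang', np.float64(-179.9))
[0.5984 0.2624 0.006 ]
```

Run:
```python
from m import *
s=pose(); p=arm.get_image('wrist'); print(p['T'].round(4)[:3,3])
u=wproj(p,(.456,.25,.036)).round().astype(int); print(u)
print(cv2.cvtColor(p['frame'],cv2.COLOR_RGB2GRAY)[u[1]-10:u[1]+10:2,u[0]-12:u[0]+12:2])
print(bore(p,(.456,.25,.036))); print(ydisc(p,(.594,.2695,.006),42))
```

```text
t 3.6 pos [0.4622 0.2477 0.1666] yaw_y -0.4 tilt 0.1 w 0.0604 F [-0.2 -0.5 -0.4] g 0.0 j [-0.88  0.34  0.37  1.92 -0.15  0.91 -0.44]
[0.463  0.3184 0.3246]
[273 195]
[[179 209 212 210 208 208 211 211 213 212 212 214]
 [202 213 211 211 212 214 216 215 211 209 211 212]
 [211 211 211 215 220 139  54  47 189 220 212 212]
 [211 211 211 213 146  69  75  76  70 141 215 211]
 [208 208 210 218  74  77  78  78  77  59 219 213]
 [205 205 207 218  70  76  77  76  76  60 221 212]
 [208 208 208 213  88  74  77  77  74  65 215 211]
 [208 208 207 207 222  99  66  67  98 219 208 208]
 [205 210 210 210 210 212 220 220 213 209 208 208]
 [207 205 210 208 210 209 211 211 211 210 208 207]]
(26, array([274.7, 193.4]), array([0.4573, 0.2519, 0.036 ]))
(2132, 'mean', array([0.5949, 0.2696]), 'enc', array([595.5, 269.2]), 29.3, 'ang', np.float64(106.5))
```

```bash
sed -i 's/thr=70/thr=120/' m.py
python3 - <<'E'
from m import *
s=pose(); p=arm.get_image('wrist'); print(bore(p,(.456,.25,.036)))
E
```

```text
t 3.65 pos [0.461  0.2501 0.1667] yaw_y -0.3 tilt 0.0 w 0.0603 F [ 0.3  0.6 -0.4] g 0.0 j [-0.88  0.34  0.37  1.92 -0.15  0.91 -0.45]
(107, array([275.4, 197. ]), array([0.4568, 0.2511, 0.036 ]))
```

Call:
{"api": "carry_out", "payload": {"claw": [6, 6, 6, 6, 6, 6, 6, 6, 6, 6], "delta_pos": [[0.1, -0.4, 1.0], [0, 0, 2.6], [0, 0, 2.6], [0, 0, 2.6], [0, 0, 2.2], [0, 0, 1.5], [0, 0, 1.3], [0, 0, 0.8], [0, 0, 0], [0, 0, 0]], "angular": [[0, 0, 0], [0, 0, 0], [0, 0, 0], [0, 0, 0], [0, 0, 0], [0, 0, 0], [0, 0, 0], [0, 0, 0], [0, 0, 0], [0, 0, 0]], "force": 40}}

```text
clock: 4.7
position: [0.4562, 0.2536, 0.021]
ee_rot: [2.222, 2.221, 0.001]
force: [0.5, 0.5, 0.2]
width: 0.653
gripper_force: 0.0
```

Run:
```python
from m import *
s=pose(); p=arm.get_image('wrist'); print(p['T'].round(4)[:3,3]);save(p,'w2')
```

```text
t 4.7 pos [0.4562 0.2536 0.021 ] yaw_y -0.0 tilt 0.0 w 0.06 F [0.5 0.5 0.2] g 0.0 j [-0.81  0.55  0.28  2.04 -0.27  0.58 -0.35]
[0.4566 0.3239 0.1792]
```

View pics/w2.png

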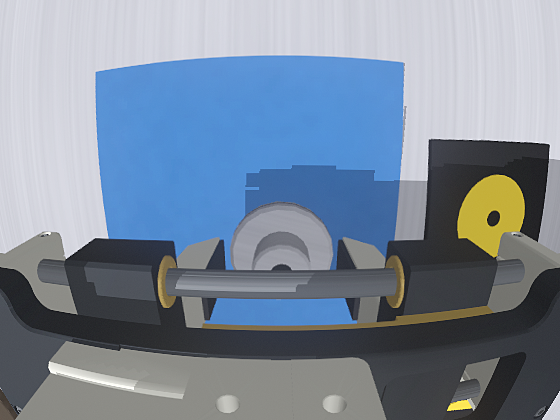

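The big chuck sits between the fingers, with its boss at (282,255). I'll close on it and lift.

Call:
{"api": "carry_out", "payload": {"claw": [6, 0, 0, 0, 0, 0, 0, 0, 0, 0, 0, 0, 0], "delta_pos": [[-0.1, 0, 0.2], [0, 0, 0], [0, 0, 0], [0, 0, 0], [0, 0, 0], [0, 0, 0], [0, 0, 0], [0, 0, -0.5], [0, 0, -1.5], [0, 0, -1.5], [0, 0, -1.5], [0, 0, 0], [0, 0, 0]], "angular": [[0, 0, 0], [0, 0, 0], [0, 0, 0], [0, 0, 0], [0, 0, 0], [0, 0, 0], [0, 0, 0], [0, 0, 0], [0, 0, 0], [0, 0, 0], [0, 0, 0], [0, 0, 0], [0, 0, 0]], "force": 40}}

```text
clock: 6.05
position: [0.4557, 0.2523, 0.0685]
ee_rot: [-2.222, -2.22, 0.0]
force: [0.8, -0.5, -4.8]
width: 0.316
gripper_force: 40.0
```

Run:
```python
from m import *
for i in range(4): s=pose(); p=arm.get_image('wrist')
print(ydisc(p,(.595,.2695,.006),60)); save(p,'w3')
```

```text
t 6.05 pos [0.4557 0.2523 0.0685] yaw_y -0.0 tilt 0.0 w 0.029 F [ 0.8 -0.5 -4.8] g 40.0 j [-0.84  0.47  0.32  2.02 -0.23  0.68 -0.38]
t 6.1 pos [0.4554 0.252  0.0681] yaw_y -0.0 tilt 0.1 w 0.0285 F [-0.5 -0.4 -4.3] g 40.0 j [-0.84  0.47  0.32  2.02 -0.23  0.68 -0.38]
t 6.15 pos [0.4553 0.2519 0.0679] yaw_y -0.1 tilt 0.1 w 0.029 F [-1.1 -0.7 -5.9] g 40.0 j [-0.84  0.47  0.32  2.02 -0.23  0.68 -0.38]
t 6.2 pos [0.4554 0.2519 0.0679] yaw_y -0.1 tilt 0.1 w 0.0289 F [ 0.3 -0.4 -4.8] g 40.0 j [-0.84  0.48  0.32  2.02 -0.23  0.68 -0.38]
(3406, 'mean', array([0.5943, 0.2697]), 'enc', array([595.5, 269.1]), 29.5, 'ang', np.float64(128.9))
```

Call:
{"api": "carry_out", "payload": {"claw": [0, 0, 0, 0, 0, 0, 0, 0, 0, 0, 0, 0], "delta_pos": [[0.2, 1.0, 0], [0.2, 2.0, 0], [0.3, 2.0, 0], [0.3, 2.0, 0], [0.3, 2.0, 0], [0.2, 2.0, 0], [0.2, 2.0, 0], [0.1, 0.8, 0], [0, 0, 0], [0, 0, 1.5], [0, 0, 0.5], [0, 0, 0]], "angular": [[0, 0, 0], [0, 0, 0], [0, 0, 0], [0, 0, 0], [0, 0, 0], [0, 0, 0], [0, 0, 0], [0, 0, 0], [0, 0, 0], [0, 0, 0], [0, 0, 0], [0, 0, 0]]}}

```text
clock: 7.45
position: [0.592, 0.2698, 0.047]
ee_rot: [-2.221, -2.22, 0.005]
force: [-0.2, -0.3, -4.2]
width: 0.315
gripper_force: 40.0
```

Run:
```python
from m import *
for i in range(3): s=pose(); p=arm.get_image('wrist')
save(p,'w4')
```

```text
t 7.45 pos [0.592  0.2698 0.047 ] yaw_y -0.0 tilt 0.2 w 0.0289 F [-0.2 -0.3 -4.2] g 40.0 j [-0.71  0.67  0.3   1.7  -0.26  0.82 -0.29]
t 7.5 pos [0.5928 0.27   0.0478] yaw_y -0.0 tilt 0.1 w 0.0292 F [ 0.2  0.4 -4.5] g 40.0 j [-0.71  0.67  0.3   1.7  -0.26  0.82 -0.29]
t 7.55 pos [0.5934 0.2701 0.0484] yaw_y -0.0 tilt 0.1 w 0.0288 F [-0.1  0.8 -3.2] g 40.0 j [-0.71  0.67  0.3   1.69 -0.26  0.82 -0.29]
```

View pics/w4.png

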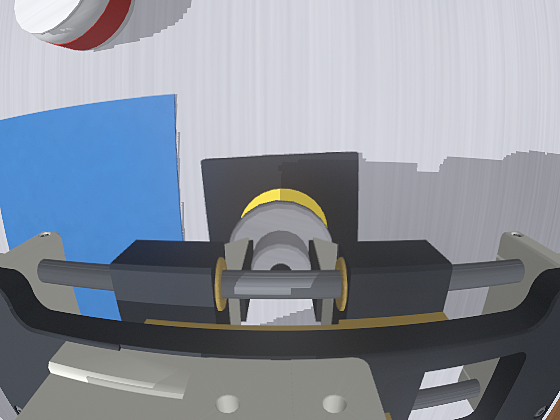

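The chuck is over its disc, centred at column 278. I'll lower it gently.

Call:
{"api": "carry_out", "payload": {"claw": [0, 0, 0, 0, 0, 0, 0, 0, 0], "delta_pos": [[0, 0, 0.8], [0, 0, 0.8], [0, 0, 0.4], [0, 0, 0.1], [0, 0, 0.1], [0, 0, 0.1], [0, 0, 0.1], [0, 0, 0], [0, 0, 0]], "angular": [[0, 0, 0], [0, 0, 0], [0, 0, 0], [0, 0, 0], [0, 0, 0], [0, 0, 0], [0, 0, 0], [0, 0, 0], [0, 0, 0]]}}

```text
clock: 8.5
position: [0.5941, 0.2701, 0.0249]
ee_rot: [2.223, 2.22, 0.0]
force: [0.3, -0.4, -4.7]
width: 0.315
gripper_force: 40.0
```

Run:
```python
from m import *
for i in range(2): s=pose(); p=arm.get_image('wrist')
```

```text
t 8.5 pos [0.5941 0.2701 0.0249] yaw_y -0.1 tilt 0.0 w 0.0289 F [ 0.3 -0.4 -4.7] g 40.0 j [-0.7   0.7   0.29  1.71 -0.27  0.77 -0.28]
t 8.55 pos [0.5941 0.2701 0.0248] yaw_y -0.1 tilt 0.0 w 0.0291 F [ 0.4  0.2 -3.8] g 40.0 j [-0.7   0.7   0.29  1.71 -0.27  0.77 -0.28]
```

Call:
{"api": "carry_out", "payload": {"claw": [0, 0, 0, 0], "delta_pos": [[0, 0, 0.1], [0, 0, 0.1], [0, 0, 0], [0, 0, 0]], "angular": [[0, 0, 0], [0, 0, 0], [0, 0, 0], [0, 0, 0]]}}

```text
clock: 9.0
position: [0.5941, 0.2702, 0.0229]
ee_rot: [-2.223, -2.22, -0.0]
force: [-0.9, 0.2, -0.0]
width: 0.313
gripper_force: 40.0
```

The force is back to zero, so the chuck is on the board. I'll open, rise, and go over towards the lift plate.

Call:
{"api": "carry_out", "payload": {"claw": [6, 6, 6, 6, 6, 6, 6, 6, 6, 6, 9, 9, 9, 9, 9, 9, 9, 9, 9, 9], "delta_pos": [[0, 0, 0], [0, 0, 0], [0, 0, 0], [0, 0, 0], [0, 0, 0], [0, 0, -0.5], [0, 0, -2.5], [0, 0, -3], [0, 0, -3], [0, 0, -3], [-2, -2, -1], [-3, -2, 0], [-3, -2, 0], [-3, -2, 0], [-3, -2, 0], [-2, -2, 0], [-2, -2, 0], [-1.5, -1, 0], [0, 0, 0], [0, 0, 0]], "angular": [[0, 0, 0], [0, 0, 0], [0, 0, 0], [0, 0, 0], [0, 0, 0], [0, 0, 0], [0, 0, 0], [0, 0, 0], [0, 0, 0], [0, 0, 0], [0, 0, 0], [0, 0, 0], [0, 0, 0], [0, 0, 0], [0, 0, 0], [0, 0, 0], [0, 0, 0], [0, 0, 0], [0, 0, 0], [0, 0, 0]]}}

```text
clock: 11.0
position: [0.4448, 0.0757, 0.1532]
ee_rot: [2.223, 2.22, 0.002]
force: [1.3, -0.3, 0.0]
width: 0.981
gripper_force: 0.0
```

Run:
```python
from m import *
for i in range(3): s=pose(); p=arm.get_image('wrist')
save(p,'w5'); g=p['frame'].astype(int)
u=wproj(p,(.4445,.075,.028)); print(u)
m=(g.max(2)<75).astype(np.uint8)*255
w=np.zeros_like(m); cv2.circle(w,tuple(int(v) for v in u.round()),44,255,-1); ys,xs=np.nonzero(m&w)
W=np.array([wat(p,c,.028)[:2] for c in zip(xs,ys)]); print(len(xs),W.mean(0),cv2.minEnclosingCircle((W*1000).astype(np.float32)))
for r in arm.trace('lift_plate',p)[:2]:
    ys,xs=np.nonzero(r['region']);W=np.array([wat(p,c,.028)[:2] for c in zip(xs,ys)]); print(r['conf'],W.mean(0),cv2.minEnclosingCircle((W*1000).astype(np.float32)))
t=arm.get_image('top'); q=proj(t,(.594,.2695,.04)).round(); print(q)
```

```text
t 11.0 pos [0.4448 0.0757 0.1532] yaw_y -0.1 tilt 0.1 w 0.09 F [ 1.3 -0.3  0. ] g 0.0 j [-0.61  0.24  0.39  2.1  -0.13  0.82 -0.14]
t 11.05 pos [0.445  0.0761 0.1531] yaw_y -0.0 tilt 0.1 w 0.0901 F [ 0.5  0.4 -0. ] g 0.0 j [-0.61  0.24  0.39  2.1  -0.13  0.82 -0.14]
t 11.1 pos [0.4449 0.0762 0.1529] yaw_y -0.0 tilt 0.1 w 0.0902 F [-0.2  0.1 -0.8] g 0.0 j [-0.61  0.24  0.39  2.1  -0.13  0.82 -0.14]
[279.45356366 200.97014885]
2190 [0.44684904 0.06914068] ((445.570068359375, 76.71528625488281), 32.738651275634766)
0.91 [0.44558041 0.07746914] ((445.7258605957031, 77.30506896972656), 33.88201141357422)
[175. 170.]
```

View pics/w5.png

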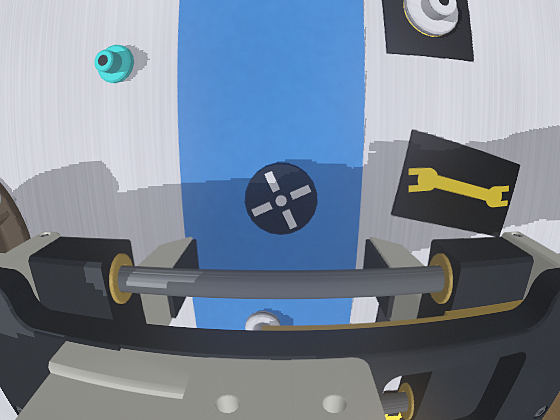

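The wrist view shows the lift plate at (281,200), the spanner board at right, and the big chuck seated on its board at upper right. I'll descend onto the lift plate.

Call:
{"api": "carry_out", "payload": {"claw": [9, 9, 9, 9, 9, 9, 9, 9, 9, 0, 0, 0, 0, 0, 0, 0, 0, 0, 0, 0], "delta_pos": [[0.1, 0.1, 1.2], [0, 0, 2.5], [0, 0, 2.5], [0, 0, 2.5], [0, 0, 2.2], [0, 0, 1.5], [0, 0, 1.2], [0, 0, 0.7], [0, 0, 0], [0, 0, 0], [0, 0, 0], [0, 0, 0], [0, 0, 0], [0, 0, 0], [0, 0, -0.5], [0, 0, -1.5], [0, 0, -1.5], [0, 0, -1.5], [0, 0, 0], [0, 0, 0]], "angular": [[0, 0, 0], [0, 0, 0], [0, 0, 0], [0, 0, 0], [0, 0, 0], [0, 0, 0], [0, 0, 0], [0, 0, 0], [0, 0, 0], [0, 0, 0], [0, 0, 0], [0, 0, 0], [0, 0, 0], [0, 0, 0], [0, 0, 0], [0, 0, 0], [0, 0, 0], [0, 0, 0], [0, 0, 0], [0, 0, 0]], "force": 30}}

```text
clock: 13.25
position: [0.4448, 0.0764, 0.0597]
ee_rot: [2.222, 2.22, 0.001]
force: [-0.1, 0.2, -2.1]
width: 0.711
gripper_force: 30.0
```

Run:
```python
from m import *
for i in range(3): s=pose(); p=arm.get_image('wrist')
save(p,'w6')
t=arm.get_image('top'); my=mask_yellow(t['frame'])
save({'frame':cv2.resize(t['frame'][130:200,145:215],(560,560),interpolation=2)},'bigplaced')
```

```text
t 13.25 pos [0.4448 0.0764 0.0597] yaw_y -0.0 tilt 0.0 w 0.0652 F [-0.1  0.2 -2.1] g 30.0 j [-0.55  0.4   0.34  2.19 -0.24  0.58 -0.04]
t 13.3 pos [0.4445 0.0763 0.0593] yaw_y -0.1 tilt 0.0 w 0.0654 F [ 0.   0.2 -1.7] g 30.0 j [-0.55  0.4   0.34  2.19 -0.24  0.58 -0.04]
t 13.35 pos [0.4443 0.0762 0.0591] yaw_y -0.1 tilt 0.1 w 0.0653 F [-0.1  0.6 -2.3] g 30.0 j [-0.55  0.4   0.34  2.19 -0.24  0.58 -0.04]
```

View pics/w6.png

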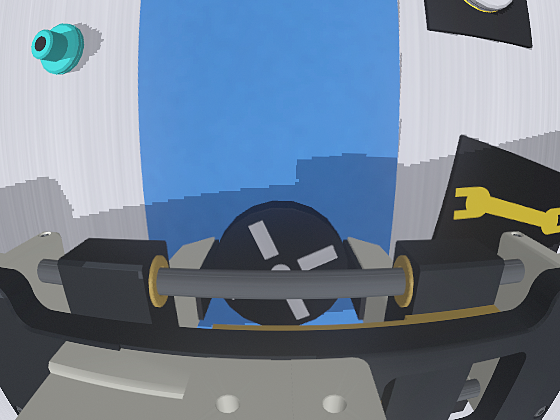

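The lift plate is held level across its rim, centred at (281,268). I'll carry it to its board.

Call:
{"api": "carry_out", "payload": {"claw": [0, 0, 0, 0, 0, 0, 0, 0, 0, 0, 0, 0, 0, 0, 0, 0, 0, 0, 0, 0], "delta_pos": [[-0.8, 0.4, -1], [-2.0, 1.1, 0], [-2.1, 1.2, 0], [-2.1, 1.2, 0], [-2.1, 1.2, 0], [-2.1, 1.2, 0], [-2.1, 1.2, 0], [-2.1, 1.2, 0], [-2.1, 1.2, 0], [-2.1, 1.2, 0], [-2.1, 1.2, 0], [-2.1, 1.2, 0], [-2.1, 1.2, 0], [-2.1, 1.2, 0], [-2.1, 1.2, 0], [-2.1, 1.1, 0], [-1.5, 0.8, 0], [-0.1, 0, 1], [0, 0, 1], [0, 0, 0]], "angular": [[0, 0, 0], [0, 0, 0], [0, 0, 0], [0, 0, 0], [0, 0, 0], [0, 0, 0], [0, 0, 0], [0, 0, 0], [0, 0, 0], [0, 0, 0], [0, 0, 0], [0, 0, 0], [0, 0, 0], [0, 0, 0], [0, 0, 0], [0, 0, 0], [0, 0, 0], [0, 0, 0], [0, 0, 0], [0, 0, 0]]}}

```text
clock: 15.45
position: [0.6327, -0.2602, 0.0474]
ee_rot: [-2.219, -2.218, 0.002]
force: [0.4, 0.4, -2.2]
width: 0.711
gripper_force: 30.0
```

Run:
```python
from m import *
for i in range(3): s=pose(); p=arm.get_image('wrist')
a=p['frame'][60:340,100:460]
t=arm.get_image('side'); b=t['frame'][180:320,340:500]
save({'frame':np.vstack([cv2.resize(a,(400,311)),cv2.resize(b,(400,280))])},'w7')
```

```text
t 15.45 pos [ 0.6327 -0.2602  0.0474] yaw_y -0.0 tilt 0.3 w 0.0652 F [ 0.4  0.4 -2.2] g 30.0 j [ 0.11  0.72  0.33  1.6  -0.28  0.87  0.54]
t 15.5 pos [ 0.6333 -0.2603  0.0483] yaw_y -0.0 tilt 0.2 w 0.0652 F [ 0.5 -0.1 -1.8] g 30.0 j [ 0.11  0.72  0.33  1.6  -0.28  0.87  0.54]
t 15.55 pos [ 0.6338 -0.2606  0.049 ] yaw_y 0.0 tilt 0.1 w 0.0652 F [ 0.3 -0.5 -1.6] g 30.0 j [ 0.11  0.72  0.33  1.6  -0.28  0.87  0.54]
```

View pics/w7.png

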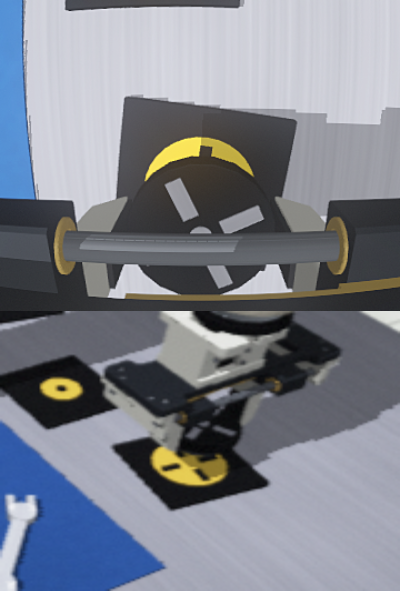

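The plate is over its silhouette. I'll lower it in small steps.

Call:
{"api": "carry_out", "payload": {"claw": [0, 0, 0, 0, 0, 0, 0, 0, 0, 0], "delta_pos": [[-0.1, 0, 0.8], [0, 0, 1.0], [0, 0, 0.8], [0, 0, 0.4], [0, 0, 0.1], [0, 0, 0.1], [0, 0, 0.1], [0, 0, 0.1], [0, 0, 0], [0, 0, 0]], "angular": [[0, 0, 0], [0, 0, 0], [0, 0, 0], [0, 0, 0], [0, 0, 0], [0, 0, 0], [0, 0, 0], [0, 0, 0], [0, 0, 0], [0, 0, 0]]}}

```text
clock: 16.65
position: [0.6346, -0.2629, 0.0159]
ee_rot: [2.223, 2.22, 0.0]
force: [0.5, 0.3, -0.3]
width: 0.714
gripper_force: 30.0
```

Run:
```python
from m import *
for i in range(3): s=pose(); p=arm.get_image('side')
print(ydisc.__name__)
```

```text
t 16.65 pos [ 0.6346 -0.2629  0.0159] yaw_y -0.1 tilt 0.0 w 0.0655 F [ 0.5  0.3 -0.3] g 30.0 j [ 0.12  0.76  0.31  1.62 -0.3   0.81  0.56]
t 16.7 pos [ 0.6346 -0.263   0.0159] yaw_y -0.1 tilt 0.0 w 0.0656 F [-0.3  0.3 -2.1] g 30.0 j [ 0.12  0.76  0.31  1.62 -0.3   0.81  0.56]
t 16.75 pos [ 0.6346 -0.263   0.0159] yaw_y -0.1 tilt 0.0 w 0.0652 F [-0.1  0.4 -2. ] g 30.0 j [ 0.12  0.76  0.31  1.62 -0.3   0.81  0.56]
ydisc
```

Not touching yet. I'll correct by about 1–2 mm and continue down.

Call:
{"api": "carry_out", "payload": {"claw": [0, 0, 0, 0, 0, 0], "delta_pos": [[0.1, -0.15, 0], [0, 0, 0], [0, 0, 0.1], [0, 0, 0.1], [0, 0, 0], [0, 0, 0]], "angular": [[0, 0, 0], [0, 0, 0], [0, 0, 0], [0, 0, 0], [0, 0, 0], [0, 0, 0]]}}

```text
clock: 17.4
position: [0.6331, -0.262, 0.0143]
ee_rot: [2.223, 2.22, 0.001]
force: [-1.8, 0.9, 5.9]
width: 0.713
gripper_force: 30.0
```

Run:
```python
from m import *
for i in range(3): s=pose(); p=arm.get_image('side')
```

```text
t 17.4 pos [ 0.6331 -0.262   0.0143] yaw_y -0.1 tilt 0.0 w 0.0655 F [-1.8  0.9  5.9] g 30.0 j [ 0.12  0.76  0.31  1.62 -0.3   0.81  0.56]
t 17.45 pos [ 0.6331 -0.2619  0.0143] yaw_y -0.1 tilt 0.0 w 0.0652 F [-2.6  1.5  6.1] g 30.0 j [ 0.12  0.76  0.31  1.62 -0.3   0.81  0.56]
t 17.5 pos [ 0.633  -0.262   0.0143] yaw_y -0.1 tilt 0.0 w 0.0651 F [-3.3  1.8  5.9] g 30.0 j [ 0.12  0.76  0.31  1.62 -0.3   0.81  0.56]
```

Seated. Release, rise, and go over the spanner.

Call:
{"api": "carry_out", "payload": {"claw": [9, 9, 9, 9, 9, 9, 9, 9, 9, 5, 5, 5, 5, 5, 5, 5, 5, 5, 5], "delta_pos": [[0, 0, 0], [0, 0, 0], [0, 0, 0], [0, 0, 0], [0, 0, -0.5], [0, 0, -2.5], [0, 0, -3], [0, 0, -3], [0, 0, -3], [0, 0, -3], [0, -2.4, 0], [0, -2.8, 0], [0, -2.8, 0], [0, -2.8, 0], [0, -2.8, 0], [0, -2.8, 0], [-1, -2.8, 0], [-1, -2.2, 0], [0, 0, 0]], "angular": [[0, 0, 0], [0, 0, 0], [0, 0, 0], [0, 0, 0], [0, 0, 0], [0, 0, 0], [0, 0, 0], [0, 0, 0], [0, 0, 0], [0, 0, 0], [0, 0, 0], [0, 0, 0], [0, 0, 0], [0, 0, 0], [0, 0, 0], [0, 0, 0], [0, 0, 0], [0, 0, 0], [0, 0, 0]]}}

```text
clock: 19.45
position: [0.4157, -0.2834, 0.1643]
ee_rot: [-2.227, -2.215, 0.001]
force: [-0.1, -0.5, 0.1]
width: 0.544
gripper_force: 0.0
```

Run:
```python
from m import *
for i in range(3): s=pose(); p=arm.get_image('wrist')
save(p,'w8')
g=p['frame'].astype(int)
m=((g[...,0]>110)).astype(np.uint8)*255
n,l,st,ct=cv2.connectedComponentsWithStats(m)
for i in range(1,n):
    if 500<st[i,4]<20000: print(i,st[i],ct[i].round())
for r in arm.trace('spanner',p)[:2]:
    ys,xs=np.nonzero(r['region']);W=np.array([wat(p,c,.011)[:2] for c in zip(xs,ys)])
    b=cv2.minAreaRect((W*1000).astype(np.float32)); w,v=np.linalg.eigh(np.cov(W.T)); a=v[:,1]
    print(r['conf'],len(xs),W.mean(0).round(4),b,np.degrees(np.arctan2(a[1],a[0])))
```

```text
t 19.45 pos [ 0.4157 -0.2834  0.1643] yaw_y -0.3 tilt 0.0 w 0.0499 F [-0.1 -0.5  0.1] g 0.0 j [ 0.17  0.31  0.41  1.97 -0.16  0.89  0.66]
t 19.5 pos [ 0.4178 -0.2826  0.1643] yaw_y -0.2 tilt 0.0 w 0.0495 F [0.6 1.2 0.2] g 0.0 j [ 0.17  0.31  0.41  1.97 -0.16  0.89  0.66]
t 19.55 pos [ 0.4191 -0.282   0.1643] yaw_y -0.1 tilt 0.1 w 0.0498 F [0.2 1.  1.1] g 0.0 j [ 0.17  0.32  0.41  1.97 -0.16  0.89  0.66]
4 [440  15  32  35 804] [455.  32.]
6 [ 246   55   43   43 1339] [267.  76.]
7 [ 236  136  109  114 2478] [290. 192.]
14 [333 237  38  32 791] [353. 254.]
23 [234 261  94  10 859] [281. 265.]
41 [192 279 114  10 944] [249. 284.]
44 [ 183  286  306   44 5233] [306. 314.]
75 [432 358  68  62 721] [458. 406.]
0.73 2423 [ 0.4278 -0.2825] ((426.32708740234375, -283.6751708984375), (140.8081817626953, 28.881853103637695), 47.73686981201172) 46.44050334772724
```

View pics/w8.png

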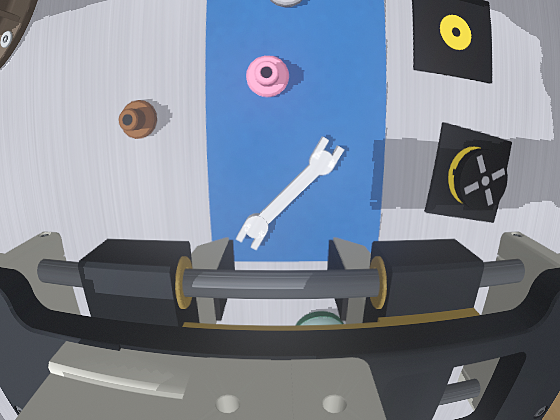

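The wrist view shows the spanner from (250,235) to (330,150), pink at (268,75), brown at (138,118), and the lift plate on its board. I'll re-measure now that the arm has settled, and check against the top view.

```bash
cat >> m.py <<'E'
def span(p,f,X,z,top=False,rad=70,yellow=False):
    g=p['frame'].astype(int); m=mask_yellow(p['frame']) if yellow else (g[...,0]>110).astype(np.uint8)*255
    n,l,st,ct=cv2.connectedComponentsWithStats(m); u=(proj if top else wproj)(p,X)
    k=[i for i in range(1,n) if st[i,4]>150 and np.hypot(*(ct[i]-u))<40 and st[i,4]<9000]
    k=min(k,key=lambda i:np.hypot(*(ct[i]-u)))
    ys,xs=np.nonzero(l==k); W=np.array([f(p,c,z)[:2] for c in zip(xs,ys)]); b=cv2.minAreaRect((W*1000).astype(np.float32)); w,v=np.linalg.eigh(np.cov(W.T)); a=v[:,1]
    return len(xs),W.mean(0).round(4),np.round(b[0],1),np.round(b[1],1),np.degrees(np.arctan2(a[1],a[0])).round(1)
E
python3 - <<'E'
from m import *
for i in range(3): s=pose(); p=arm.get_image('wrist')
print(span(p,wat,(.422,-.281,.011),.011))
print(bore(p,(.6065,-.1045,.006),7),ydisc(p,(.6065,-.1045,.006),25))
for n in('top','side'):
    t=arm.get_image(n)
    try: print(n,span(t,at,(.422,-.281,.011),.011,True))
    except Exception as e: print(n,e)
E
```

```text
t 19.65 pos [ 0.42   -0.2814  0.164 ] yaw_y -0.0 tilt 0.1 w 0.0499 F [ 0.  -0.2 -0.4] g 0.0 j [ 0.17  0.32  0.41  1.97 -0.16  0.89  0.66]
t 19.7 pos [ 0.42   -0.2813  0.1638] yaw_y 0.0 tilt 0.0 w 0.0499 F [ 0.1 -0.  -0.6] g 0.0 j [ 0.17  0.32  0.41  1.97 -0.16  0.89  0.66]
t 19.75 pos [ 0.4199 -0.2813  0.1637] yaw_y 0.0 tilt 0.0 w 0.0498 F [ 0.7 -0.5  0. ] g 0.0 j [ 0.17  0.32  0.41  1.97 -0.16  0.89  0.66]
(2485, array([ 0.4282, -0.2823]), array([ 426.7, -284.3]), array([140.4,  30.2]), np.float64(46.6))
(60, array([455.8,  32.4]), array([ 0.607 , -0.1043,  0.006 ])) (821, 'mean', array([ 0.6066, -0.1046]), 'enc', array([ 606.9, -104.3]), 20.5, 'ang', np.float64(175.1))
top (337, array([ 0.4356, -0.2735]), array([ 432.4, -278.4]), array([123.7,  30.9]), np.float64(-135.6))
side (511, array([ 0.4238, -0.288 ]), array([ 425.9, -285.9]), array([144.3,  28.6]), np.float64(46.8))
```

Call:
{"api": "carry_out", "payload": {"claw": [4, 4, 4, 4, 4, 4, 4, 4, 4, 4, 4, 4, 4, 4], "delta_pos": [[-0.2, 0.7, 0], [0, 0, 0], [0, 0, 0], [0, 0, 0], [0, 0, 0], [0, 0, 0], [0, 0, 2], [0, 0, 2.5], [0, 0, 2.5], [0, 0, 2.5], [0, 0, 2.2], [0, 0, 1.5], [0, 0, 0.8], [0, 0, 0]], "angular": [[0, 0, 0.126], [0, 0, 0.126], [0, 0, 0.126], [0, 0, 0.126], [0, 0, 0.126], [0, 0, 0.126], [0, 0, 0], [0, 0, 0], [0, 0, 0], [0, 0, 0], [0, 0, 0], [0, 0, 0], [0, 0, 0], [0, 0, 0]], "force": 25}}

```text
clock: 21.3
position: [0.4256, -0.2834, 0.0229]
ee_rot: [-2.884, -1.243, 0.002]
force: [0.2, 0.8, -0.3]
width: 0.435
gripper_force: 0.0
```

Run:
```python
from m import *
for i in range(3): s=pose(); p=arm.get_image('wrist')
print(wproj(p,(*s['position'][:2],.011)))
save(p,'w9')
```

```text
t 21.3 pos [ 0.4256 -0.2834  0.0229] yaw_y -43.4 tilt 0.1 w 0.0399 F [ 0.2  0.8 -0.3] g 0.0 j [ 0.16  0.56  0.45  2.08 -0.42  0.59  0.14]
t 21.35 pos [ 0.426  -0.2837  0.0237] yaw_y -43.4 tilt 0.0 w 0.0401 F [ 0.3 -0.  -0.3] g 0.0 j [ 0.16  0.56  0.45  2.08 -0.42  0.59  0.14]
t 21.4 pos [ 0.4263 -0.284   0.0242] yaw_y -43.4 tilt 0.0 w 0.0399 F [ 0.5 -0.5  0.2] g 0.0 j [ 0.16  0.56  0.45  2.08 -0.42  0.59  0.14]
[280.15810602 247.57487172]
```

View pics/w9.png

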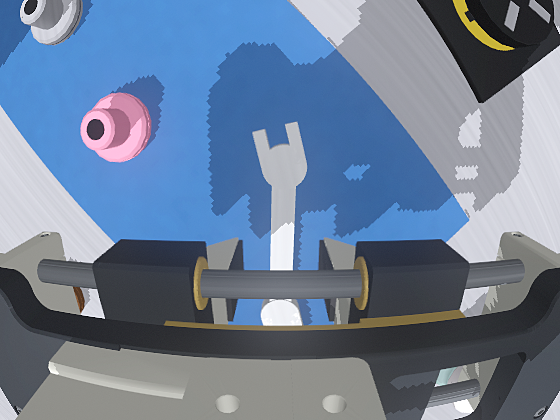

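The shank runs vertically between the fingers at column 283. I'll lower the rest of the way, grip and lift.

Call:
{"api": "carry_out", "payload": {"claw": [4, 4, 4, 4, 0, 0, 0, 0, 0, 0, 0, 0, 0, 0], "delta_pos": [[0, 0, 1.0], [0, 0, 0.6], [0, 0, 0.3], [0, 0, 0], [0, 0, 0], [0, 0, 0], [0, 0, 0], [0, 0, 0], [0, 0, -0.5], [0, 0, -1.5], [0, 0, -2.5], [0, 0, -2.5], [0, 0, 0], [0, 0, 0]], "angular": [[0, 0, 0], [0, 0, 0], [0, 0, 0], [0, 0, 0], [0, 0, 0], [0, 0, 0], [0, 0, 0], [0, 0, 0], [0, 0, 0], [0, 0, 0], [0, 0, 0], [0, 0, 0], [0, 0, 0], [0, 0, 0]]}}

```text
clock: 22.85
position: [0.4263, -0.2836, 0.0751]
ee_rot: [2.884, 1.244, 0.002]
force: [-0.2, 0.2, -0.9]
width: 0.135
gripper_force: 24.9
```

Run:
```python
from m import *
for i in range(3): s=pose(); p=arm.get_image('wrist')
t=arm.get_image('top')
for X,r in(((.6335,-.262,.006),20),): 
    q=blob(t,mask_yellow(t['frame']),X,r); print('yellow left by lift plate',len(q))
c=t['frame'][130:190,350:410]; t=arm.get_image('side')
save({'frame':np.hstack([cv2.resize(p['frame'],(440,330)),cv2.resize(c,(330,330))])},'w10')
```

```text
t 22.85 pos [ 0.4263 -0.2836  0.0751] yaw_y -43.4 tilt 0.1 w 0.0124 F [-0.2  0.2 -0.9] g 24.9 j [ 0.1   0.48  0.52  2.05 -0.36  0.7   0.09]
t 22.9 pos [ 0.4258 -0.2833  0.0744] yaw_y -43.4 tilt 0.0 w 0.0126 F [-0.4 -1.1 -1.3] g 24.9 j [ 0.1   0.48  0.52  2.05 -0.36  0.7   0.09]
t 22.95 pos [ 0.4255 -0.2832  0.074 ] yaw_y -43.4 tilt 0.1 w 0.0128 F [ 0.6  0.6 -1.5] g 24.9 j [ 0.1   0.48  0.52  2.05 -0.36  0.7   0.09]
yellow left by lift plate 83
```

View pics/w10.png

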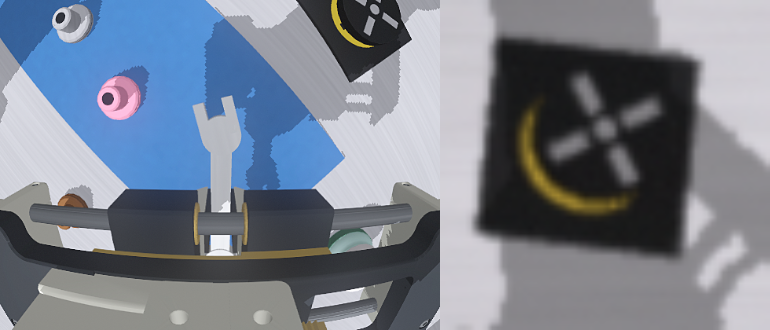

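Spanner held, lift plate on its board. I'll carry the spanner to above its board, then turn it.

Call:
{"api": "carry_out", "payload": {"claw": [0, 0, 0, 0, 0, 0, 0, 0, 0, 0, 0, 0, 0, 0, 0, 0, 0, 0, 0, 0], "delta_pos": [[1.2, -0.3, 0], [2.2, -0.5, 0], [2.3, -0.5, 0], [2.3, -0.5, 0], [2.3, -0.5, 0], [2.3, -0.5, 0], [2.3, -0.5, 0], [2.3, -0.5, 0], [2.3, -0.6, 0], [2.3, -0.6, 0], [2.3, -0.6, 0], [2.3, -0.5, 0], [2.3, -0.5, 0], [2.3, -0.5, 0], [2.3, -0.6, 0], [2.3, -0.6, 0], [2.2, -0.5, 0], [2.0, -0.5, 0], [1.6, -0.3, 0], [0, 0, 0]], "angular": [[0, 0, 0], [0, 0, 0], [0, 0, 0], [0, 0, 0], [0, 0, 0], [0, 0, 0], [0, 0, 0], [0, 0, 0], [0, 0, 0], [0, 0, 0], [0, 0, 0], [0, 0, 0], [0, 0, 0], [0, 0, 0], [0, 0, 0], [0, 0, 0], [0, 0, 0], [0, 0, 0], [0, 0, 0], [0, 0, 0]]}}

```text
clock: 25.1
position: [0.6411, 0.0868, 0.0741]
ee_rot: [-2.882, -1.248, -0.001]
force: [0.3, -0.3, -1.7]
width: 0.137
gripper_force: 24.9
```

Call:
{"api": "carry_out", "payload": {"claw": [0, 0, 0, 0, 0, 0, 0, 0, 0], "delta_pos": [[0, 0, 0], [0, 0, 0], [0, 0, 0], [0, 0, 0], [0, 0, 0], [0, 0, 0], [0, 0, 0], [0, 0, 0], [0, 0, 0]], "angular": [[0, 0, 0.139], [0, 0, 0.139], [0, 0, 0.139], [0, 0, 0.139], [0, 0, 0.139], [0, 0, 0.139], [0, 0, 0.139], [0, 0, 0], [0, 0, 0]]}}

```text
clock: 26.0
position: [0.6402, 0.0825, 0.0746]
ee_rot: [3.131, -0.245, -0.001]
force: [0.4, 0.2, -0.7]
width: 0.135
gripper_force: 24.9
```

Run:
```python
from m import *
for i in range(4): s=pose(); p=arm.get_image('wrist')
save(p,'w11'); print(ydisc(p,(.641,.085,.006),120))
b=proj
```

```text
t 26.0 pos [0.6402 0.0825 0.0746] yaw_y -98.9 tilt 0.0 w 0.0124 F [ 0.4  0.2 -0.7] g 24.9 j [-0.69  0.73  0.78  1.72 -0.62  0.95 -1.39]
t 26.05 pos [0.6402 0.0826 0.0747] yaw_y -98.9 tilt 0.0 w 0.0126 F [-0.5  0.7 -1.4] g 24.9 j [-0.69  0.73  0.78  1.72 -0.62  0.95 -1.4 ]
t 26.1 pos [0.6404 0.0827 0.0747] yaw_y -99.0 tilt 0.0 w 0.0126 F [ 0.2  0.1 -0.9] g 24.9 j [-0.69  0.73  0.78  1.72 -0.62  0.95 -1.4 ]
t 26.15 pos [0.6405 0.0828 0.0748] yaw_y -99.0 tilt 0.0 w 0.0128 F [-0.2 -1.4 -1.6] g 24.9 j [-0.69  0.73  0.78  1.72 -0.62  0.95 -1.4 ]
(754, 'mean', array([0.6115, 0.0905]), 'enc', array([621.6,  88.6]), 89.4, 'ang', np.float64(175.0))
```

View pics/w11.png

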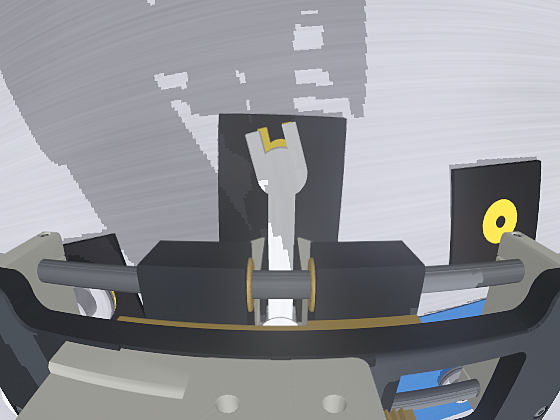

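Run:
```python
from m import *
s=pose(); p=arm.get_image('wrist'); o=s['position'][:2]
a=np.radians(-9.2); ex=np.array([np.cos(a),np.sin(a)]); ey=np.array([ex[1],-ex[0]])
def loc(px,z): W=wat(p,px,z)[:2]; return W,np.round(1000*np.array([(W-o)@ex,(W-o)@ey]),1)
for n,px,z in (('tileL',(219.5,113.5),.006),('tileR',(346.5,118.5),.006),('tipLL',(246,136),.082),('tipLR',(258,130),.082),('tipRL',(286,124),.082),('tipRR',(297,121),.082),('slot',(275,150),.082),('shank',(282,210),.081)): print(n,*loc(px,z))
# edge of board, refined: dark mask component
A=wat(p,(219.5,113.5),.006)[:2];B=wat(p,(346.5,118.5),.006)[:2];e=(B-A);e/=np.linalg.norm(e);nrm=np.array([-e[1],e[0]]);
print('board w',np.linalg.norm(B-A),'angle',np.degrees(np.arctan2(nrm[1],nrm[0])),'centre',(A+B)/2-.075*nrm*np.sign(nrm[0]))
```

```text
t 26.2 pos [0.6405 0.0829 0.0748] yaw_y -99.0 tilt 0.0 w 0.0125 F [-0.3  0.5 -0.6] g 24.9 j [-0.69  0.73  0.78  1.72 -0.62  0.95 -1.4 ]
tileL [0.7224 0.1132] [ 76. -43.]
tileR [0.7052 0.0262] [73.  45.6]
tipLL [0.7058 0.0889] [ 63.5 -16.3]
tipLR [0.7076 0.0829] [ 66.3 -10.7]
tipRL [0.7083 0.0697] [69.1  2.2]
tipRR [0.7089 0.0645] [70.5  7.2]
slot [0.6971 0.0767] [56.9 -2.9]
shank [0.6678 0.078 ] [27.8  0.5]
board w 0.08868393315589922 angle -11.183228170360813 centre [0.6402241  0.08424604]
```

Run:
```python
from m import *
def T_of(s):
    T=np.eye(4);T[:3,:3]=R.from_rotvec(s['ee_rot']).as_matrix();T[:3,3]=s['position'];return T
s=arm.observe(); p=arm.get_image('wrist'); H=np.linalg.inv(T_of(s))@p['T']
w5={'mtx':p['mtx'],'frame':cv2.cvtColor(cv2.imread('pics/w5.png'),cv2.COLOR_BGR2RGB),'T':T_of({'ee_rot':np.array([1,1,0])*np.pi/2**.5,'position':np.array([.4449,.0762,.1529])})@H}
P=[('w5',w5,wat,wproj)]
for n in('top','side'):
    t=arm.get_image(n); t['frame']=cv2.cvtColor(cv2.imread(f'pics/{n}0.png'),cv2.COLOR_BGR2RGB); P.append((n,t,at,proj))
for n,t,f,pr in P:
    g=t['frame']; y=mask_yellow(g); m=((g.max(2)<62)*255).astype(np.uint8)|y
    m=cv2.morphologyEx(m,cv2.MORPH_OPEN,np.ones((3,3)))
    k,l,st,ct=cv2.connectedComponentsWithStats(m); u=pr(t,(.641,.085,.006)); i=l[int(u[1]),int(u[0])]
    c,_=cv2.findContours((l==i).astype(np.uint8),0,1); c=max(c,key=cv2.contourArea)[:,0,:]
    W=np.array([f(t,q,.006)[:2] for q in c])*1000
    b=cv2.minAreaRect(W.astype(np.float32)); print(n,st[i,4],b)
    ys,xs=np.nonzero(y&((l==i)*255).astype(np.uint8)); V=np.array([f(t,q,.006)[:2] for q in zip(xs,ys)])
    w,v=np.linalg.eigh(np.cov(V.T)); print('  yellow',V.mean(0).round(4),np.degrees(np.arctan2(v[1,1],v[0,1])).round(1))
```

```text
w5 17568 ((717.53271484375, -7.2252655029296875), (261.3969421386719, 309.5677490234375), 85.67073059082031)
  yellow [0.6473 0.0189] 109.9
top 1686 ((639.593017578125, 84.95907592773438), (87.45732879638672, 147.5388641357422), 79.16773986816406)
  yellow [0.6397 0.0845] 170.9
side 1038 ((639.2332763671875, 82.96562194824219), (95.0883560180664, 150.1139678955078), 78.98123168945312)
  yellow [0.6414 0.0856] 170.6
```

Run:
```python
from m import *
def T_of(s):
    T=np.eye(4);T[:3,:3]=R.from_rotvec(s['ee_rot']).as_matrix();T[:3,3]=s['position'];return T
s=arm.observe(); p=arm.get_image('wrist'); H=np.linalg.inv(T_of(s))@p['T']; print('cam in tool',H[:3,3].round(4))
t={'mtx':p['mtx'],'frame':cv2.cvtColor(cv2.imread('pics/w5.png'),cv2.COLOR_BGR2RGB),'T':T_of({'ee_rot':np.array([1,1,0])*np.pi/2**.5,'position':np.array([.4449,.0762,.1529])})@H}
m=mask_yellow(t['frame']); w=np.zeros_like(m); w[160:215,395:515]=255; ys,xs=np.nonzero(m&w)
V=np.array([wat(t,q,.006)[:2] for q in zip(xs,ys)])*1000
def ax(d): a=np.radians(d); return np.array([[np.cos(a),np.sin(a)],[-np.sin(a),np.cos(a)]])
L=V@ax(-10.9).T; print(len(V),V.mean(0),'extent x',L[:,0].min(),L[:,0].max(),'y',L[:,1].min(),L[:,1].max(),'mid',ax(-10.9).T@((L.min(0)+L.max(0))/2))
# shank only direction
mid=(L.min(0)+L.max(0))/2; S=L[abs(L[:,0]-mid[0])<28]; print('shank slope',np.degrees(np.polyfit(S[:,0],S[:,1],1)[0])-10.9)
print('far corner radii',np.sort(np.hypot(*(L-mid).T))[-3:])
# board corners in w5
for c in ((413,130),(520,164),(500,236),(391,212)): print(wat(t,c,.006))
# held spanner bright mask, tool frame, z .082
g=p['frame']; o=s['position'][:2]*1000
w=np.zeros_like(m); w[110:235,235:320]=255; mm=((g.min(2)>95)*255).astype(np.uint8)&w
k,l,st,ct=cv2.connectedComponentsWithStats(mm); i=1+np.argmax(st[1:,4]); ys,xs=np.nonzero(l==i); V=np.array([wat(p,q,.082)[:2] for q in zip(xs,ys)])*1000-o
L=V@ax(-9.0).T; print('held',len(V),'x max',L[:,0].max(),'y',L[:,1].min(),L[:,1].max(),'radius',np.hypot(*L.T).max()); S=L[(L[:,0]<33)]; print('shank y',S[:,1].min(),S[:,1].max())
```

```text
cam in tool [ 7.080e-02 -1.000e-04 -1.581e-01]
1597 [633.60657483  85.59530369] extent x 541.9467845091959 683.1581623811268 y 187.3164307285261 221.35251659837172 mid [640.1399561  84.8171354]
shank slope -10.791623857285707
far corner radii [70.41851525 70.76306247 70.8328427 ]
[0.5748 0.1419 0.006 ]
[0.721  0.1149 0.006 ]
[0.706  0.0277 0.006 ]
[0.5569 0.0582 0.006 ]
held 4061 x max 70.45694548180148 y -12.400993726167764 16.54930243004454 radius 70.76665789530391
shank y -6.787419364631513 6.37277060710869
```

The silhouette matches the held spanner with the TCP at its middle. It needs 1.8° more turn and a 2 mm shift, then I lower.

Call:
{"api": "carry_out", "payload": {"claw": [0, 0, 0, 0, 0, 0, 0, 0, 0, 0, 0, 0], "delta_pos": [[0, -0.2, 0], [0, 0, 1], [0, 0, 1.5], [0, 0, 1.5], [0, 0, 1.2], [0, 0, 0.5], [0, 0, 0.3], [0, 0, 0.1], [0, 0, 0.1], [0, 0, 0], [0, 0, 0], [0, 0, 0]], "angular": [[0, 0, 0.032], [0, 0, 0], [0, 0, 0], [0, 0, 0], [0, 0, 0], [0, 0, 0], [0, 0, 0], [0, 0, 0], [0, 0, 0], [0, 0, 0], [0, 0, 0], [0, 0, 0]]}}

```text
clock: 27.65
position: [0.641, 0.0852, 0.0131]
ee_rot: [-3.127, 0.3, -0.001]
force: [-0.1, -0.0, -1.8]
width: 0.138
gripper_force: 24.9
```

Run:
```python
from m import *
for i in range(3): s=pose(); p=arm.get_image('wrist')
```

```text
t 27.65 pos [0.641  0.0852 0.0131] yaw_y -101.0 tilt 0.0 w 0.0126 F [-0.1 -0.  -1.8] g 24.9 j [-0.66  0.81  0.73  1.75 -0.69  0.85 -1.38]
t 27.7 pos [0.641  0.0852 0.013 ] yaw_y -101.0 tilt 0.0 w 0.0123 F [-0.7 -0.2 -1.8] g 24.9 j [-0.66  0.81  0.73  1.75 -0.69  0.85 -1.38]
t 27.75 pos [0.641  0.0852 0.0129] yaw_y -101.0 tilt 0.0 w 0.0126 F [ 0.2  0.6 -1.3] g 24.9 j [-0.66  0.81  0.73  1.75 -0.69  0.85 -1.38]
```

Call:
{"api": "carry_out", "payload": {"claw": [0, 0, 0, 0, 0, 0, 0], "delta_pos": [[0, 0, 0.1], [0, 0, 0.1], [0, 0, 0.1], [0, 0, 0.1], [0, 0, 0], [0, 0, 0], [0, 0, 0]], "angular": [[0, 0, 0], [0, 0, 0], [0, 0, 0], [0, 0, 0], [0, 0, 0], [0, 0, 0], [0, 0, 0]]}}

```text
clock: 28.5
position: [0.6408, 0.0851, 0.0089]
ee_rot: [-3.127, 0.3, 0.0]
force: [-1.5, 0.5, 4.4]
width: 0.137
gripper_force: 24.9
```

Run:
```python
from m import *
for i in range(3): s=pose(); p=arm.get_image('wrist')
```

```text
t 28.5 pos [0.6408 0.0851 0.0089] yaw_y -101.0 tilt 0.0 w 0.0126 F [-1.5  0.5  4.4] g 24.9 j [-0.66  0.82  0.72  1.75 -0.7   0.85 -1.37]
t 28.55 pos [0.6408 0.0851 0.0089] yaw_y -101.0 tilt 0.0 w 0.0127 F [-3.   0.   6.2] g 24.9 j [-0.66  0.82  0.72  1.75 -0.7   0.85 -1.37]
t 28.6 pos [0.6408 0.0851 0.0089] yaw_y -101.0 tilt 0.0 w 0.0125 F [-2.5 -0.6  5.4] g 24.9 j [-0.66  0.82  0.72  1.75 -0.7   0.85 -1.37]
```

Seated. Release, rise, and turn back to yaw 0.

Call:
{"api": "carry_out", "payload": {"claw": [4, 4, 4, 4, 4, 4, 4, 5, 5, 5, 5, 5, 5, 5, 5, 5, 5, 5, 5, 5], "delta_pos": [[0, 0, 0], [0, 0, 0], [0, 0, 0], [0, 0, 0], [0, 0, -1], [0, 0, -3], [0, 0, -3.5], [0, 0, -3.5], [0, 0, -3], [0, 0, 0], [0, 0, 0], [0, 0, 0], [0, 0, 0], [0, 0, 0], [0, 0, 0], [0, 0, 0], [0, 0, 0], [0, 0, 0], [0, 0, 0], [0, 0, 0]], "angular": [[0, 0, 0], [0, 0, 0], [0, 0, 0], [0, 0, 0], [0, 0, 0], [0, 0, 0], [0, 0, 0], [0, 0, -0.136], [0, 0, -0.136], [0, 0, -0.136], [0, 0, -0.136], [0, 0, -0.136], [0, 0, -0.136], [0, 0, -0.136], [0, 0, -0.136], [0, 0, -0.136], [0, 0, -0.136], [0, 0, -0.136], [0, 0, -0.136], [0, 0, -0.136]]}}

```text
clock: 30.65
position: [0.6409, 0.0846, 0.1495]
ee_rot: [2.209, 2.233, 0.0]
force: [-0.0, -1.3, 0.7]
width: 0.549
gripper_force: 0.0
```

Call:
{"api": "carry_out", "payload": {"claw": [5, 5, 5, 5, 5, 5, 5, 5, 5, 5, 5, 5, 5], "delta_pos": [[-1, -1.4, 0], [-1.6, -2.2, 0], [-1.6, -2.2, 0], [-1.6, -2.2, 0], [-1.6, -2.2, 0], [-1.6, -2.2, 0], [-1.6, -2.2, 0], [-1.6, -2.2, 0], [-1.6, -2.2, 0], [-1.5, -1.6, 0], [-0.8, -1, 0], [0, 0, 0], [0, 0, 0]], "angular": [[0, 0, 0], [0, 0, 0], [0, 0, 0], [0, 0, 0], [0, 0, 0], [0, 0, 0], [0, 0, 0], [0, 0, 0], [0, 0, 0], [0, 0, 0], [0, 0, 0], [0, 0, 0], [0, 0, 0]]}}

```text
clock: 31.95
position: [0.4267, -0.0768, 0.1491]
ee_rot: [2.214, 2.227, 0.002]
force: [0.1, 0.2, -0.4]
width: 0.548
gripper_force: 0.0
```

Run:
```python
from m import *
for i in range(4): s=pose(); p=arm.get_image('wrist')
print(bore(p,(.425,-.0765,.034)),bore(p,(.425,-.0765,.034),13)); print(ydisc(p,(.6065,-.1045,.006),38)); save(p,'w12')
```

```text
t 31.95 pos [ 0.4267 -0.0768  0.1491] yaw_y 0.3 tilt 0.1 w 0.0503 F [ 0.1  0.2 -0.4] g 0.0 j [-0.31  0.22  0.44  2.14 -0.13  0.8   0.21]
t 32.0 pos [ 0.4269 -0.0765  0.149 ] yaw_y 0.4 tilt 0.1 w 0.0499 F [-0.2 -0.6 -0. ] g 0.0 j [-0.31  0.22  0.44  2.14 -0.13  0.8   0.21]
t 32.05 pos [ 0.4269 -0.0764  0.1489] yaw_y 0.4 tilt 0.0 w 0.05 F [ 0.1 -0.2 -0.1] g 0.0 j [-0.31  0.22  0.44  2.14 -0.13  0.8   0.21]
t 32.1 pos [ 0.4268 -0.0765  0.1488] yaw_y 0.4 tilt 0.0 w 0.0501 F [-0.1  0.7  0.5] g 0.0 j [-0.31  0.22  0.44  2.14 -0.13  0.8   0.21]
(117, array([278.1, 202.2]), array([ 0.4251, -0.0762,  0.034 ])) (118, array([278.1, 202.1]), array([ 0.4251, -0.0762,  0.034 ]))
(831, 'mean', array([ 0.6063, -0.1042]), 'enc', array([ 606.9, -104.8]), 20.6, 'ang', np.float64(178.7))
```

View pics/w12.png

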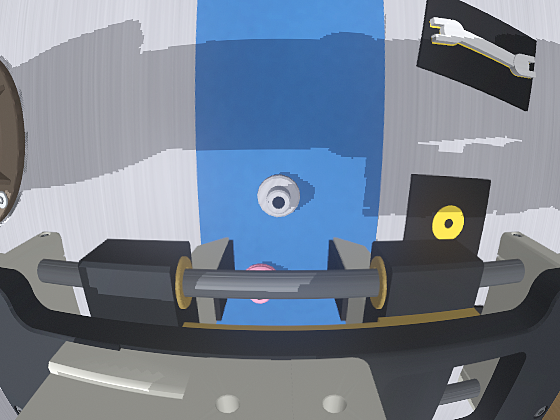

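The wrist view shows the steel small chuck at (279,195) below the gripper, pink behind it at (260,284), its board at (448,222), and the spanner on its outline at upper right. I'll descend and grip.

Call:
{"api": "carry_out", "payload": {"claw": [5, 5, 5, 5, 5, 5, 5, 5, 5, 0, 0, 0, 0, 0, 0, 0, 0, 0, 0, 0], "delta_pos": [[0, -0.2, 1.2], [0, 0, 2.5], [0, 0, 2.5], [0, 0, 2.5], [0, 0, 2.2], [0, 0, 1.2], [0, 0, 0.7], [0, 0, 0.4], [0, 0, 0], [0, 0, 0], [0, 0, 0], [0, 0, 0], [0, 0, 0], [0, 0, 0], [0, 0, -0.5], [0, 0, -1.5], [0, 0, -1.5], [0, 0, -1.5], [0, 0, 0], [0, 0, 0]], "angular": [[0, 0, 0], [0, 0, 0], [0, 0, 0], [0, 0, 0], [0, 0, 0], [0, 0, 0], [0, 0, 0], [0, 0, 0], [0, 0, 0], [0, 0, 0], [0, 0, 0], [0, 0, 0], [0, 0, 0], [0, 0, 0], [0, 0, 0], [0, 0, 0], [0, 0, 0], [0, 0, 0], [0, 0, 0], [0, 0, 0]], "force": 30}}

```text
clock: 34.15
position: [0.4238, -0.077, 0.0667]
ee_rot: [2.214, 2.228, 0.001]
force: [-0.3, 1.4, -1.4]
width: 0.228
gripper_force: 30.0
```

Run:
```python
from m import *
for i in range(4): s=pose(); p=arm.get_image('wrist')
print(ydisc(p,(.6065,-.1045,.006),50)); save(p,'w13')
```

```text
t 34.15 pos [ 0.4238 -0.077   0.0667] yaw_y 0.4 tilt 0.0 w 0.0209 F [-0.3  1.4 -1.4] g 30.0 j [-0.25  0.37  0.38  2.23 -0.25  0.58  0.33]
t 34.2 pos [ 0.4235 -0.077   0.0663] yaw_y 0.4 tilt 0.0 w 0.0208 F [-0.1  0.  -1.2] g 30.0 j [-0.25  0.37  0.38  2.23 -0.25  0.58  0.33]
t 34.25 pos [ 0.4233 -0.0771  0.0661] yaw_y 0.3 tilt 0.1 w 0.021 F [-1.   0.2 -2.6] g 30.0 j [-0.25  0.37  0.38  2.23 -0.25  0.58  0.33]
t 34.3 pos [ 0.4232 -0.0771  0.0661] yaw_y 0.3 tilt 0.1 w 0.0207 F [-0.4  0.2 -1.3] g 30.0 j [-0.25  0.37  0.38  2.23 -0.25  0.58  0.33]
(545, 'mean', array([ 0.5991, -0.0995]), 'enc', array([601. , -99.4]), 18.5, 'ang', np.float64(60.4))
```

Held. I'll carry it to the small board.

Call:
{"api": "carry_out", "payload": {"claw": [0, 0, 0, 0, 0, 0, 0, 0, 0, 0, 0, 0, 0, 0, 0], "delta_pos": [[-0.2, 1.0, 0], [-0.3, 2.0, 0], [-0.3, 2.0, 0], [-0.3, 2.0, 0], [-0.3, 2.0, 0], [-0.3, 2.0, 0], [-0.3, 2.0, 0], [-0.3, 2.0, 0], [-0.3, 2.0, 0], [-0.3, 1.2, 0], [0, 0, 1.0], [0, 0, 1.0], [0, 0, 0], [0, 0, 0], [0, 0, 0]], "angular": [[0, 0, 0], [0, 0, 0], [0, 0, 0], [0, 0, 0], [0, 0, 0], [0, 0, 0], [0, 0, 0], [0, 0, 0], [0, 0, 0], [0, 0, 0], [0, 0, 0], [0, 0, 0], [0, 0, 0], [0, 0, 0], [0, 0, 0]]}}

```text
clock: 35.85
position: [0.6057, -0.1051, 0.0468]
ee_rot: [-2.215, -2.228, -0.0]
force: [0.2, -0.7, -1.0]
width: 0.226
gripper_force: 30.0
```

Run:
```python
from m import *
for i in range(4): s=pose(); p=arm.get_image('wrist')
save(p,'w14')
# check other placements from top view
t=arm.get_image('top'); save(t,'topB'); f=t['frame']
for n,X,r,lo in (('lift cross',(.6335,-.262,.032),16,85),):
    u=proj(t,X); g=f.min(2); w=np.zeros_like(g); cv2.circle(w,tuple(int(v) for v in u.round()),r,255,-1)
    ys,xs=np.nonzero((g>lo)&(w>0)); c=(xs.mean(),ys.mean()); print(n,len(xs),at(t,c,.032))
u=proj(t,(.594,.2695,.04)); g=f.max(2); w=np.zeros_like(g); cv2.circle(w,tuple(int(v) for v in u.round()),6,255,-1); ys,xs=np.nonzero((g<100)&(w>0)); print('big bore',len(xs),at(t,(xs.mean(),ys.mean()),.040) if len(xs) else g[int(u[1])-4:int(u[1])+5,int(u[0])-4:int(u[0])+5])
```

```text
t 35.85 pos [ 0.6057 -0.1051  0.0468] yaw_y 0.3 tilt 0.0 w 0.0208 F [ 0.2 -0.7 -1. ] g 30.0 j [-0.16  0.63  0.36  1.8  -0.3   0.77  0.37]
t 35.9 pos [ 0.6059 -0.1051  0.0471] yaw_y 0.3 tilt 0.0 w 0.0206 F [ 0.   0.4 -1.1] g 30.0 j [-0.16  0.63  0.36  1.8  -0.3   0.77  0.37]
t 35.95 pos [ 0.606  -0.1051  0.0471] yaw_y 0.3 tilt 0.0 w 0.0207 F [-1.1 -0.5 -1.8] g 30.0 j [-0.16  0.63  0.36  1.8  -0.3   0.77  0.37]
t 36.0 pos [ 0.6061 -0.1051  0.0472] yaw_y 0.3 tilt 0.0 w 0.0208 F [ 0.5 -0.2 -1.8] g 30.0 j [-0.16  0.63  0.36  1.8  -0.3   0.77  0.37]
lift cross 153 [ 0.6342 -0.261   0.032 ]
big bore 0 [[190 168 174 186 188 192 184 174 162]
 [197 186 202 204 204 204 201 197 184]
 [197 203 204 196 188 186 194 202 200]
 [198 205 196 158 135 131 165 200 205]
 [204 202 182 117 101 102 135 200 206]
 [204 201 176 117 100 101 135 200 207]
 [203 204 195 154 129 125 162 202 206]
 [200 205 205 198 179 172 197 205 202]
 [200 200 205 206 202 200 203 202 191]]
```

The top view puts the big chuck and lift plate within about 1.3 mm of centre. Now I'll lower the small chuck.

Call:
{"api": "carry_out", "payload": {"claw": [0, 0, 0, 0, 0, 0, 0, 0, 0, 0], "delta_pos": [[0, -0.1, 0.6], [0, 0, 0.8], [0, 0, 0.6], [0, 0, 0.2], [0, 0, 0.1], [0, 0, 0.1], [0, 0, 0.1], [0, 0, 0], [0, 0, 0], [0, 0, 0]], "angular": [[0, 0, 0], [0, 0, 0], [0, 0, 0], [0, 0, 0], [0, 0, 0], [0, 0, 0], [0, 0, 0], [0, 0, 0], [0, 0, 0], [0, 0, 0]]}}

```text
clock: 37.1
position: [0.6051, -0.1051, 0.0219]
ee_rot: [2.215, 2.228, 0.0]
force: [-0.3, 0.2, -1.0]
width: 0.224
gripper_force: 30.0
```

Run:
```python
from m import *
for i in range(3): s=pose(); p=arm.get_image('wrist')
```

```text
t 37.1 pos [ 0.6051 -0.1051  0.0219] yaw_y 0.3 tilt 0.0 w 0.0206 F [-0.3  0.2 -1. ] g 30.0 j [-0.15  0.66  0.34  1.81 -0.32  0.72  0.38]
t 37.15 pos [ 0.6051 -0.1051  0.0219] yaw_y 0.3 tilt 0.0 w 0.0207 F [-0.5 -0.4 -1.9] g 30.0 j [-0.15  0.66  0.34  1.81 -0.32  0.72  0.38]
t 37.2 pos [ 0.6051 -0.1051  0.0218] yaw_y 0.3 tilt 0.0 w 0.0206 F [ 0.4 -1.2 -2.2] g 30.0 j [-0.15  0.66  0.34  1.81 -0.32  0.72  0.38]
```

Call:
{"api": "carry_out", "payload": {"claw": [0, 0, 0, 0], "delta_pos": [[0, 0, 0.1], [0, 0, 0.1], [0, 0, 0], [0, 0, 0]], "angular": [[0, 0, 0], [0, 0, 0], [0, 0, 0], [0, 0, 0]]}}

```text
clock: 37.65
position: [0.6052, -0.1051, 0.021]
ee_rot: [2.215, 2.228, 0.002]
force: [-4.4, 1.3, 14.5]
width: 0.224
gripper_force: 30.0
```

Contact. Release, rise and back away.

Call:
{"api": "carry_out", "payload": {"claw": [0, 5, 5, 5, 5, 5, 5, 5, 5, 5, 5, 5, 5, 5, 5, 5, 5], "delta_pos": [[0, 0, -0.1], [0, 0, 0], [0, 0, 0], [0, 0, 0], [0, 0, 0], [0, 0, -1], [0, 0, -3], [0, 0, -3], [0, 0, -3], [0, 0, -3], [0, -3, -2], [0, -3, -1], [0, -3, 0], [0, -3, 0], [0, -3, 0], [0, 0, 0], [0, 0, 0]], "angular": [[0, 0, 0], [0, 0, 0], [0, 0, 0], [0, 0, 0], [0, 0, 0], [0, 0, 0], [0, 0, 0], [0, 0, 0], [0, 0, 0], [0, 0, 0], [0, 0, 0], [0, 0, 0], [0, 0, 0], [0, 0, 0], [0, 0, 0], [0, 0, 0], [0, 0, 0]]}}

```text
clock: 39.35
position: [0.4552, -0.106, 0.1816]
ee_rot: [2.214, 2.227, 0.003]
force: [0.6, -0.0, -0.0]
width: 0.542
gripper_force: 0.0
```

Run:
```python
from m import *
pose(); t=arm.get_image('top'); sd=arm.get_image('side')
a=t['frame'][120:200,140:420]; b=sd['frame'][120:300,210:490]
save({'frame':np.vstack([cv2.resize(a,(700,200)),cv2.resize(b,(590,380))[:, :]if 0 else cv2.resize(b,(700,390))])},'final')
f=t['frame']
def cen(X,r,cond,z):
    u=proj(t,X); w=np.zeros(f.shape[:2],np.uint8); cv2.circle(w,tuple(int(v) for v in u.round()),r,255,-1)
    ys,xs=np.nonzero(cond&(w>0)); return len(xs),at(t,(xs.mean(),ys.mean()),z)
print('big',cen((.594,.2695,.04),5,f.max(2)<140,.04)); print('small',cen((.6063,-.1048,.038),4,f.max(2)<130,.038)); print('lift',cen((.6335,-.262,.032),16,f.min(2)>85,.032))
```

```text
t 39.35 pos [ 0.4552 -0.106   0.1816] yaw_y 0.3 tilt 0.1 w 0.0497 F [ 0.6 -0.  -0. ] g 0.0 j [-0.26  0.23  0.46  2.03 -0.13  0.9   0.27]
big (12, array([0.5942, 0.2683, 0.04  ]))
small (49, array([ 0.607, -0.106,  0.038]))
lift (7, array([ 0.6733, -0.2734,  0.032 ]))
```

View pics/final.png

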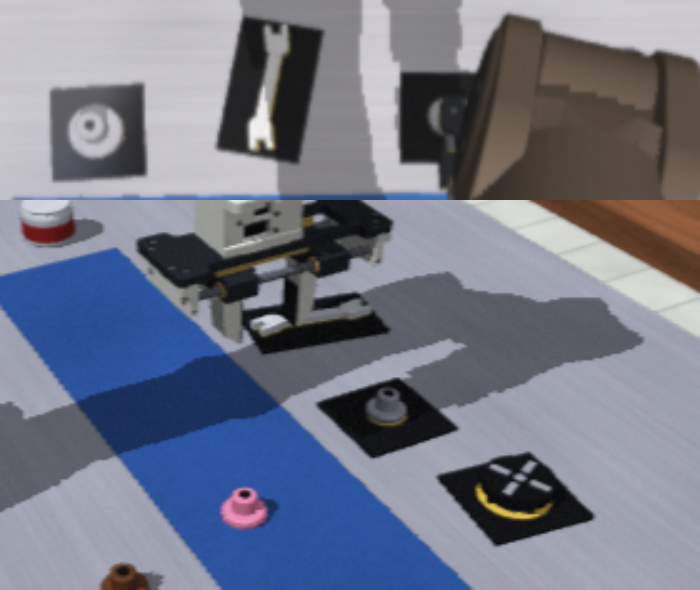

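All four are seated. The side view shows a thin yellow sliver by the small chuck, so I'll check that numerically.

Run:
```python
from m import *
t=arm.get_image('side'); f=t['frame']
def cen(X,r,cond,z):
    u=proj(t,X); w=np.zeros(f.shape[:2],np.uint8); cv2.circle(w,tuple(int(v) for v in u.round()),r,255,-1)
    ys,xs=np.nonzero(cond&(w>0)); return len(xs),at(t,(xs.mean(),ys.mean()),z)
print('small bore',cen((.6063,-.1048,.038),4,f.max(2)<75,.038),'lift cross',cen((.6335,-.262,.032),16,f.min(2)>95,.032))
u=proj(t,(.6065,-.1045,.006)); q=blob(t,mask_yellow(f),(.6065,-.1045,.006),14); print('yellow px',len(q), [at(t,c,.006)[:2].tolist() for c in q[::4]])
p=arm.get_image('wrist'); print('wrist small bore',bore(p,(.6063,-.1048,.038),9)); print(ydisc(p,(.6065,-.1045,.006),30))
```

```text
small bore (21, array([ 0.6088, -0.1007,  0.038 ])) lift cross (218, array([ 0.6493, -0.248 ,  0.032 ]))
yellow px 10 [[0.6211, -0.1183], [0.5952, -0.1167], [0.6059, -0.1225]]
wrist small bore (107, array([428., 196.]), array([ 0.6076, -0.1053,  0.038 ]))Traceback (most recent call last):
  File "<stdin>", line 8, in <module>
  File "m.py", line 26, in ydisc
    W=np.array([wat(p,c,.006)[:2] for c in zip(xs,ys)]); h=cv2.minEnclosingCircle((W*1000).astype(np.float32))
                                                           ~~~~~~~~~~~~~~~~~~~~~~^^^^^^^^^^^^^^^^^^^^^^^^^^^^^
cv2.error: OpenCV(4.12.0) /io/opencv/modules/imgproc/src/shapedescr.cpp:201: error: (-215:Assertion failed) count >= 0 && (depth == CV_32F || depth == CV_32S) in function 'minEnclosingCircle'
```

```bash
python3 -c "
from cell import arm
print(arm.sign_off())"
```

```text
the job is handed in; nothing more can be done
None
```

All four parts are set down on their own boards and the job is handed in at about 40 s. The chucks and lift plate measured within about 2 mm of centre; I lined the spanner up with its outline before lowering and checked it only by eye after release. One side-camera reading put the small chuck about 4 mm off, which I discounted as noisy. I didn't touch the can, the tub or the look-alikes.

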